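Set out the washed rollers and nozzles on their colour-coded rests

ROBOT

A 7-joint arm with a two-finger parallel gripper is mounted at the origin on the work surface. World frame = base frame: x ahead of the robot, y to its left, z up, the work surface at z = 0. Lengths are in mm, angles in rad, forces in N, time in s.
With the tool pointing down it reaches from about 400 to 875 mm from the base axis. Payload 6.5 kg.
Tool frame: the origin (TCP) lies between the finger pads; the fingertips stand nose_length ahead of it and the grasp point (between the pads) lies 11 mm behind it (nose_length is the distance from the TCP to the fingertips, in mm); z points along the fingers, y is the line along which they close (so a half turn about z gives the same grasp; the last joint's range is limited). The gripper opens to 88 mm and grips with 3 to 60 N. Pads are 18 mm wide; open, the fingers measure 123 mm over their backs; the gripper's body (75 mm by 187 mm) begins 45 mm behind the grasp point.
Start: joints at [1.099, 0.536, -0.004, 1.538, 0.003, 1.067, -0.071], TCP at [256.585, -597.205, 246.716] pointing down, gripper open.
Joint ranges: [-2.7, 2.7], [-0.37, 2.16], [-1.27, 1.26], [0.24, 2.4], [-1.31, 4.45], [0.19, 1.91], [-2.76, 2.76]. Speed limits (rad/s): [2.39, 2.39, 3.14, 3.14, 3.14, 3.14, 3.14].

INTERFACE

Orientations are given as a unit quaternion [w, x, y, z].
In Python, from rig import * gives the robot as it stands.
- The arm moves only by the tool drive_tool, never from a script. Its argument "series" is text: rows parted by semicolons, each of 7 numbers parted by spaces: the closure in counts, from 0 (fully open) to 255 (shut), then the shift along the tool's x, y, z in mm, then the turn, a rotation vector about the tool's x, y, z in degrees. In form: claw dx dy dz rx ry rz; .... A call has exactly 5 rows; each row is the pose to reach, as a shift and turn from the pose commanded when the call began, along the tool's axes at that moment; what a row does not reach only later rows make up. A row lasts 1/12 s, in which the tool goes at most 41.7 mm and 7.16 degrees, less where a joint would pass 70% of its speed; a pose out of reach is approached as far as the arm can. A call with a gripper value outside its range is refused whole. The fingers move at their own pace and stop on an object; "squeeze" is the grip in N (left out, the last holds). Time passes only in rows, so rows that repeat a pose let the fingers close, or fill a call up. It gives the time, the measured TCP pose, the force, the opening and the grip force at its end, in the units of the state.
- get_state(): the state, without advancing time (a new reading comes with each control period).
- grab_frame(name): name is "scene" or "top" or "wrist"; returns a dict with "image" (480x640x3 uint8, red, green, blue), "mtx" (3x3 intrinsics, pixels), "distortion" ([k1, k2, p1, p2, k3] as OpenCV has them; the pictures are not rectified), "rvec" (rotation vector, rad) and "tvec" (3), from world to camera coordinates, as OpenCV has them. Camera axes: x right, y down, z forward; pixel columns grow to the right and rows downward; lengths in mm; the calibration is good to about 2 mm. A picture is of the moment at which its call begins. There is no depth.
- close_job(): hands the job in; it is judged then, once.
Trained networks look in a picture, given as the dict that the camera call returned (one of the last four; its "shot" number tells which), for a name from the list of things; names that differ only in an ending like _2 or _b are one class to them, and where a whole thing is asked for, a point or a joint stands for the part that bears it (a point fixed in the world has none). Each returns a list of dicts, best first, with "confidence" (0 to 1); they miss things now and then, are a little off and sometimes report something else, mostly with a low value. They report only what shows in the picture. A call takes as long as a camera call. They do not tell look-alikes from the thing itself.
- boxes_of(picture, label): "box" ([centre column, centre row, width, height] in pixels, round what is visible of it).
- cut_out(picture, label): "region" (480x640 bool, what is visible of it) and "box" ([centre column, centre row, width, height] in pixels, round what is visible of it).
The state is a dict: "clock": time; "q": joint angles; "joint_velocities": joint speeds; "tau": joint torques, N m; "tool_pos": TCP position; "orientation": TCP orientation; "wrist_force": force on the tool from outside, world axes, zero at the start; "moment": the same for the moment, N m; "grip_width": finger opening in mm; "grip_force": force on a finger pad.
Only numpy, scipy, OpenCV 4.12 (cv2) and the standard library are available. Lean on these libraries where they do the work, as an engineer would, in place of code of your own. Each camera call takes 0.05 s, during which the arm holds its last target. There are 200 camera calls.

TASK

The mandarin line's parts are back from the wash: lay each roller, centred, in both V saddles of the drying rest of its own colour, and stand each nozzle upright on the pad of its own colour with its foot inside the coloured ring. Set every part down gently rather than dropping it, never tip a nozzle over, and leave the spray bottle and the small cup with a mandarin where they are. At the end all four parts are released and lie still.

Things in the scene. Friction and masses are not known exactly. Their poses are not given: they have to be found in the camera images.
- roller_blue: Machine roller, a cylinder 130 mm long, 32 mm in diameter, about 0.22 kg: white middle 78 mm long, a blue sleeve of the same diameter 26 mm long at each end (ends alike). Lies on the table and can roll. Origin on its axis at mid-length (16 mm above the table when lying on it); x runs along the cylinder, y and z turn as it rolls.
- roller_green: Machine roller, a cylinder 130 mm long, 32 mm in diameter, about 0.22 kg: white middle 78 mm long, a green sleeve of the same diameter 26 mm long at each end (ends alike). Lies on the table and can roll. Origin on its axis at mid-length (16 mm above the table when lying on it); x runs along the cylinder, y and z turn as it rolls.
- nozzle_red: Filling nozzle standing upright, about 0.25 kg: red round foot 60 mm in diameter, 10 mm thick; above it a metal barrel 36 mm in diameter up to 56 mm (with a thin 37 mm red band at 47 to 54 mm), tapering to 22 mm in diameter at the top, 75 mm high in all. Origin at the centre of the underside of the foot, z up along its axis.
- nozzle_yellow: Filling nozzle standing upright, about 0.25 kg: yellow round foot 60 mm in diameter, 10 mm thick; above it a metal barrel 36 mm in diameter up to 56 mm (with a thin 37 mm yellow band at 47 to 54 mm), tapering to 22 mm in diameter at the top, 75 mm high in all. Origin at the centre of the underside of the foot, z up along its axis.
- rest_blue: Fixed blue drying rest for a roller: base plate 116 x 64 x 8 mm with two V saddles 16 mm thick, centred at x = -40 and +40 mm (64 mm free gap between). The 90 degree grooves open upward and run along x; V bottom 22 mm, arm tips 46 mm above the table, 60 mm wide overall. A roller cradled in both has its axis 44.6 mm above the table. Origin: centre of the underside, x along the grooves, z up.
- rest_green: Fixed green drying rest for a roller: base plate 116 x 64 x 8 mm with two V saddles 16 mm thick, centred at x = -40 and +40 mm (64 mm free gap between). The 90 degree grooves open upward and run along x; V bottom 22 mm, arm tips 46 mm above the table, 60 mm wide overall. A roller cradled in both has its axis 44.6 mm above the table. Origin: centre of the underside, x along the grooves, z up.
- pad_red: Round flat pad fixed to the table, 104 mm in diameter, 6 mm thick: a white circle 84 mm in diameter with a red ring 10 mm wide around it (the ring lies flush with it). Origin at the centre of the underside; its top is 6 mm above the origin.
- pad_yellow: Round flat pad fixed to the table, 104 mm in diameter, 6 mm thick: a white circle 84 mm in diameter with a yellow ring 10 mm wide around it (the ring lies flush with it). Origin at the centre of the underside; its top is 6 mm above the origin.
- spray_bottle: Bystander: loose white spray bottle with red trigger, 76 mm in diameter, about 205 mm tall, at the left edge of the work. Origin at the centre of its underside. Not to be disturbed.
- sample_cup: Bystander: loose small steel cup with one mandarin in it, 84 mm across, 60 mm to the rim, fruit to about 68 mm, at the right edge of the work. Origin at the centre of its underside. Not to be disturbed.
Mind the look-alikes: they are no part of the job. Leave any green look-alike of the pad_yellow alone.

How it is judged:
By the outcome, as a careful person would: the job done as asked, in the order asked, and still so for the second after the job is handed in, with the robot touching nothing.
It also fails if it takes over 107 s, if anything falls off the work surface, if the arm or the gripper's body presses on something with over 40 N, if the wrist force passes 120 N, or if a joint passes its speed limit or range.

## Working session

There is one attempt and no reset: what is moved stays moved. The work goes in short steps, Python scripts to look and compute and a tool call to move; the robot and the scene stay as the last step left them, time stands still between calls to the robot, and variables do not carry over. Pictures are saved under pics/ and viewed, at most 14 in all, crops included, and the job is handed in when it is done.

Besides the shell and the picture viewer there is one more tool, called after "Emit:" as name(argument=value, ...), one argument or row to a line, values as JSON. drive_tool: Moves the arm, as the interface text tells. Its arguments: {"type":"object","properties":{"series":{"type":"string"},"squeeze":{"type":"number"}},"required":["series"]}

```bash
mkdir -p pics; ls; python3 - <<'E'
from rig import *
import cv2,pickle
s=get_state();print(s)
D={}
for n in ["scene","top"]:
    f=grab_frame(n);D[n]=f
    cv2.imwrite(f"pics/{n}0.png",f["image"][:,:,::-1])
    print(n,f["mtx"],f["distortion"],f["rvec"],f["tvec"])
    for l in ["roller_blue","roller_green","nozzle_red","nozzle_yellow","rest_blue","rest_green","pad_red","pad_yellow","spray_bottle","sample_cup"]:
        print(l,[([int(v) for v in b["box"]],round(b["confidence"],2)) for b in boxes_of(f,l)])
pickle.dump(D,open("D0.pkl","wb"))
E
```

```text
pics
{'clock': 0.0, 'q': array([ 1.09881615,  0.53714525, -0.00442233,  1.5388443 ,  0.00262075,
        1.0673246 , -0.07118471]), 'joint_velocities': array([ 0.00060245, -0.00069402,  0.00046752,  0.00013052,  0.00061448,
       -0.00127284,  0.00016935]), 'tau': array([ 2.11243414e-04, -5.70985830e+01,  9.90820862e-01, -2.51604062e+01,
       -5.63067861e-02,  1.79300277e-02,  1.84141818e-04]), 'tool_pos': array([ 256.31378392, -596.68129898,  245.86403366]), 'orientation': array([-8.21725145e-04,  9.79479570e-01,  2.01541646e-01, -2.46926119e-04]), 'wrist_force': array([0.45483585, 1.02707443, 0.05893425]), 'moment': array([ 0.0058211 , -0.0235307 ,  0.00366008]), 'grip_force': 0.0, 'grip_width': 88.2655475181674}
scene [[550.99391798   0.         317.10537828]
 [  0.         550.99391798 233.75623705]
 [  0.           0.           1.        ]] [-0.03652708  0.          0.          0.          0.        ] [ 2.23196908  1.20169124 -0.38410628] [-252.68099808 -258.60971308 1541.84742983]
roller_blue [([456, 246, 59, 30], 0.74)]
roller_green [([355, 227, 48, 41], 0.89)]
nozzle_red [
[... 508 characters left out ...]
 535.08957377 242.05804086]
 [  0.           0.           1.        ]] [-0.08280651  0.          0.          0.          0.        ] [ 2.2178059  -2.15620407  0.13602039] [ -34.63260267  463.71334655 1367.9880074 ]
roller_blue [([203, 180, 29, 50], 0.71)]
roller_green [([265, 246, 12, 53], 0.57)]
nozzle_red [([199, 273, 19, 23], 0.65)]
nozzle_yellow [([354, 251, 21, 24], 0.8), ([414, 186, 41, 34], 0.75)]
rest_blue [([351, 172, 23, 38], 0.95)]
rest_green [([282, 169, 45, 43], 0.97)]
pad_red [([414, 186, 43, 33], 0.86)]
pad_yellow [([429, 336, 34, 41], 0.91), ([410, 275, 37, 41], 0.9)]
spray_bottle [([121, 222, 44, 34], 0.73), ([415, 187, 39, 34], 0.36)]
sample_cup [([483, 227, 32, 31], 0.73)]
```

View pics/scene0.png

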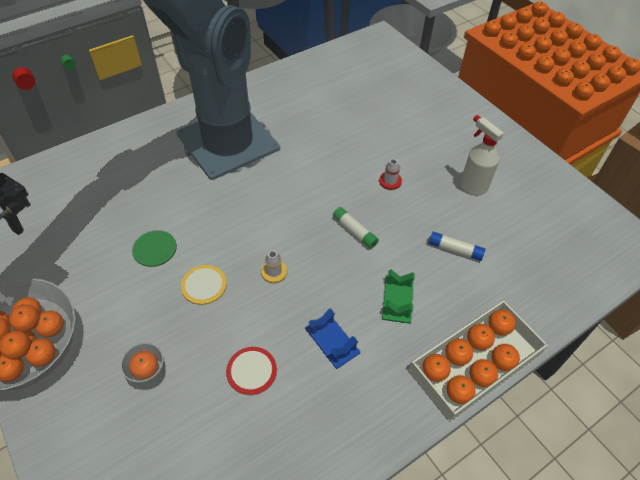

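View pics/top0.png

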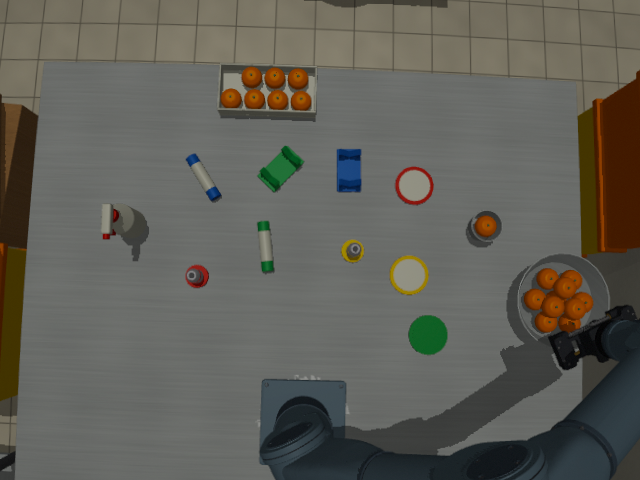

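```bash
cat > h.py <<'E'
from rig import *
import numpy as np, cv2
from scipy.optimize import least_squares
from scipy.spatial.transform import Rotation as R
def circ(r,z,n=48):
    t=np.arange(n)*2*np.pi/n
    return np.c_[r*np.cos(t),r*np.sin(t),np.full(n,z)]
def box(x,y,z): return np.array([[a,b,c] for a in x for b in y for c in z],float)
c=circ(16,0)
M={"roller":np.vstack([np.c_[np.full(48,s*65),c[:,0],c[:,1]] for s in(-1,1)]),
 "nozzle":np.vstack([circ(30,0),circ(30,10),circ(18,56),circ(18.5,54),circ(11,75)]),
 "rest":np.vstack([box((-58,58),(-32,32),(0,8)),box((-48,-32,32,48),(-30,30),(8,46))]),
 "pad":circ(52,6)}
TH=np.arange(48)*2*np.pi/48; U=np.c_[np.cos(TH),np.sin(TH)]
def proj(P,f): return cv2.projectPoints(P.reshape(-1,1,3),f["rvec"],f["tvec"],f["mtx"],f["distortion"])[0].reshape(-1,2)
def mask_at(f,label,px=None):
    L=cut_out(f,label)
    if px is not None: L=[d for d in L if np.hypot(*(np.array(d["box"][:2])-px))<25]
    return L[0]["region"].astype(np.uint8) if L else None
def hull_support(m):
    n,l,st,_=cv2.connectedComponentsWithStats(m)
    k=1+np.argmax(st[1:,4]); p=np.argwhere(l==k)[:,::-1].astype(float)
    return (p@U.T).max(0)+0.5*np.abs(U).sum(1)*0.8
def fit(kind,obs,x0,fixz=None):
    """obs: [(frame,mask)], x0=[x,y,z,yaw]"""
    S=[hull_support(m) for f,m in obs]
    def pose(p):
        z=p[2] if fixz is None else fixz
        yaw=p[3] if kind in("roller","rest") else 0
        return M[kind]@R.from_euler("z",yaw).as_matrix().T+[p[0],p[1],z]
    def res(p): return np.concatenate([(proj(pose(p),f)@U.T).max(0)-s for (f,m),s in zip(obs,S)])
    r=least_squares(res,x0,loss="soft_l1",x_scale=[10,10,10,.1],diff_step=1e-4)
    return r.x,np.sqrt(np.mean(res(r.x)**2))
def ray_plane(f,px,z):
    u=cv2.undistortPoints(np.array([[px]],float),f["mtx"],f["distortion"])[0,0]
    Rm=cv2.Rodrigues(f["rvec"])[0]; C=-Rm.T@np.ravel(f["tvec"]); d=Rm.T@np.array([*u,1])
    return C+d*(z-C[2])/d[2]
def tool():
    s=get_state(); q=s["orientation"]; return np.array(s["tool_pos"]),R.from_quat([q[1],q[2],q[3],q[0]])
E
python3 - <<'E'
from h import *
T=grab_frame("top");S=grab_frame("scene")
L=dict(roller_blue=((203,178),(456,246)),roller_green=((265,246),(355,227)),rest_blue=((349,172),(332,338)),rest_green=((281,169),(398,296)),
 nozzle_red=((197,274),(391,174)),nozzle_yellow=((353,251),(274,265)),pad_red=((414,186),(252,370)),pad_yellow=((409,275),(204,285)),pad_lookalike=((428,335),(154,248)))
for n,(a,b) in L.items():
    lab="pad_yellow" if "look" in n else n
    k=n.split("_")[0]
    ms=[(f,m) for f,m in((T,mask_at(T,lab,a)),(S,mask_at(S,lab,b))) if m is not None]
    w=ray_plane(T,a,16)
    zs={"roller":16}.get(k,0)
    best=min((fit(k,ms,[w[0],w[1],zs,y]) for y in (0,.8,1.57,2.4)),key=lambda r:r[1])
    print(n,len(ms),best[0].round(2),"rms",best[1].round(2))
    for f,m in ms:
        b1=min((fit(k,[(f,m)],[w[0],w[1],zs,best[0][3]],fixz=zs) for _ in(0,)),key=lambda r:r[1]); print("    ",b1[0].round(2),b1[1].round(2))
E
```

```text
roller_blue 2 [6.2958e+02 2.7951e+02 1.7840e+01 6.0000e-01] rms 1.07
     [6.2939e+02 2.7808e+02 1.4670e+01 5.8000e-01] 0.8
     [6.2877e+02 2.8267e+02 1.7330e+01 6.1000e-01] 1.02
roller_green 2 [4.5256e+02 1.0985e+02 2.0470e+01 1.3000e-01] rms 1.12
     [4.5100e+02 1.0708e+02 1.5890e+01 1.3000e-01] 0.85
     [4.5112e+02 1.1435e+02 1.5970e+01 1.2000e-01] 0.49
rest_blue 2 [ 6.6297e+02 -1.0395e+02  5.4000e-01  2.0000e-02] rms 1.4
     [ 6.6274e+02 -1.0596e+02  5.0600e+00  2.0000e-02] 0.9
     [ 6.6261e+02 -1.0138e+02  3.2000e-01  1.0000e-02] 1.48
rest_green 2 [660.33  77.57   2.36   2.41] rms 1.44
     [659.37  74.49   0.     2.4 ] 1.0
     [659.87  81.83   0.     2.42] 1.1
nozzle_red 2 [370.25 285.92   3.89   2.4 ] rms 0.6
     [369.42 285.29   0.     2.4 ] 0.34
     [368.36 290.27   0.     2.4 ] 0.38
nozzle_yellow 2 [ 446.19 -117.07    2.52    1.57] rms 1.0
     [ 444.27 -120.56    0.      1.57] 0.53
     [ 446.03 -114.25    0.      1.57] 0.29
pad_red 2 [ 628.2  -280.3    -1.54    1.57] rms 0.89
     [ 626.45 -281.94    0.      1.57] 0.44
     [ 630.22 -279.37    0.      1.57] 0.74
pad_yellow 2 [ 388.29 -269.17    2.06    0.  ] rms 1.14
     [ 387.29 -271.24    0.      0.  ] 0.47
     [ 389.41 -267.1     0.      0.  ] 1.2
pad_lookalike 2 [ 233.4  -320.95    1.84    0.8 ] rms 1.01
     [ 231.85 -322.93    0.      0.8 ] 0.97
     [ 233.39 -320.23    0.      0.8 ] 0.82
```

```bash
cat >> h.py <<'E'
def plan(*wps):
    """wps: (x,y,z,yaw_deg); from the measured pose, prints per-call shift/turn in tool axes (one call per waypoint)"""
    p,r=tool(); x=r.as_matrix()[:,0]; yaw=np.degrees(np.arctan2(x[1],x[0]))
    print("at",p.round(1),"yaw",yaw.round(1),"tilt",r.as_matrix()[:,2].round(3))
    for w in wps:
        d=np.array(w[:3])-p; a=np.radians(yaw)
        t=(w[3]-yaw+180)%360-180
        n=[np.cos(a)*d[0]+np.sin(a)*d[1],np.sin(a)*d[0]-np.cos(a)*d[1],-d[2],-t]
        print("  ",np.round(n,1), "len",np.linalg.norm(d).round()); p=np.array(w[:3],float); yaw=w[3]
E
python3 - <<'E'
import rig; print([n for n in dir(rig) if not n.startswith('__')], getattr(rig,'nose_length',None))
from h import *
plan((360,-440,300,0),(470,-280,320,0))
f=grab_frame("wrist");Rm=cv2.Rodrigues(f["rvec"])[0];C=-Rm.T@np.ravel(f["tvec"]);print(f["mtx"],f["distortion"],C,Rm[2])
p,r=tool();print("cam in tool",r.inv().apply(C-p), r.inv().apply(Rm[2]))
cv2.imwrite("pics/w0.png",f["image"][:,:,::-1])
E
```

```text
['IKError', 'boxes_of', 'close_job', 'cut_out', 'get_state', 'grab_frame', 'nose_length'] 8.0
at [ 256.6 -597.2  246.7] yaw 23.3 tilt [-0. -0. -1.]
   [ 157.1 -103.6  -53.3   23.3] len 196.0
   [ 110. -160.  -20.    0.] len 195.0
[[339.01198452   0.         316.62209837]
 [  0.         339.01198452 241.17272465]
 [  0.           0.           1.        ]] [-0.00099027  0.          0.          0.          0.        ] [ 322.63932068 -569.64174543  384.48749248] [-0.25588382 -0.11142796 -0.96026417]
cam in tool [  71.5803416     0.74534392 -137.763159  ] [-0.27902955  0.00130603  0.96028163]
```

View pics/w0.png

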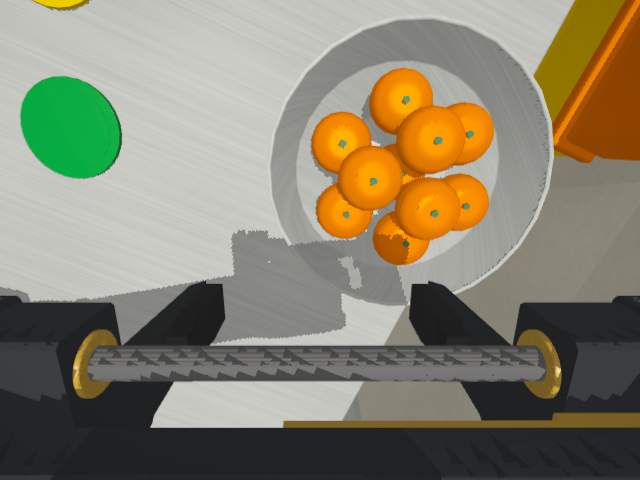

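Emit:
drive_tool(
  series="0 157 -104 -53 0 0 23; 0 157 -104 -53 0 0 23; 0 157 -104 -53 0 0 23; 0 157 -104 -53 0 0 23; 0 157 -104 -53 0 0 23",
)

```text
clock: 2.57
tool_pos: [362.4, -436.4, 300.9]
orientation: [-0.0, 1.0, 0.003, 0.001]
wrist_force: [0.2, -1.3, 0.4]
grip_width: 88.2
grip_force: 0.0
```

Emit:
drive_tool(
  series="0 110 -160 -20 0 0 0; 0 110 -160 -20 0 0 0; 0 110 -160 -20 0 0 0; 0 110 -160 -20 0 0 0; 0 110 -160 -20 0 0 0",
)

```text
clock: 2.98
tool_pos: [471.4, -275.1, 320.4]
orientation: [-0.0, 1.0, 0.004, 0.001]
wrist_force: [0.8, -0.1, 0.7]
grip_width: 88.1
grip_force: 0.0
```

```bash
cat > meas.py <<'E'
from h import *
import sys
L=dict(roller_blue=[629.5,279.5,16,.59],roller_green=[452,110,16,.13],rest_blue=[663,-104,0,.015],rest_green=[660,77.5,0,2.41],
 nozzle_red=[370,286,0,0],nozzle_yellow=[446,-117,0,0],pad_red=[628,-280,0,0],pad_yellow=[388,-269,0,0])
def meas(f,names,zfix=True):
    for n in names:
        k=n.split("_")[0]; c=proj(np.array([L[n][:3]],float),f)[0]
        if not(20<c[0]<620 and 10<c[1]<460): print(n,"out",c.round());continue
        m=mask_at(f,n,c)
        if m is None: print(n,"none",c.round());continue
        z={"roller":16}.get(k,0)
        x,e=fit(k,[(f,m)],L[n],fixz=z); ys,xs=np.nonzero(m)
        print(n,x[:2].round(1),"yaw",np.degrees(x[3]).round(1),"rms",e.round(2),"px",c.round(),"bbox",xs.min(),xs.max(),ys.min(),ys.max())
E
python3 - <<'E'
from meas import *
f=grab_frame("wrist");cv2.imwrite("pics/w1.png",f["image"][:,:,::-1])
s=get_state();print(s["clock"]); meas(f,L)
plan((540,-110,330,0),(600,60,330,0))
E
```

```text
3.0333
roller_blue out [-153.   63.]
roller_green [450.8 105.9] yaw 4.1 rms 1.72 px [ 25. 212.] bbox 0 56 161 262
rest_blue [ 641.9 -112.5] yaw -4.5 rms 10.95 px [175.  38.] bbox 138 206 0 91
rest_green [640.3  57.9] yaw 129.9 rms 18.72 px [24. 40.] bbox 0 70 0 94
nozzle_red out [-75. 265.]
nozzle_yellow [ 446.8 -118.5] yaw 0.0 rms 0.43 px [201. 216.] bbox 172 223 194 238
pad_red [ 627.7 -282.1] yaw 0.0 rms 0.39 px [321.  72.] bbox 280 365 23 116
pad_yellow [ 388.2 -270.2] yaw 0.0 rms 0.44 px [311. 257.] bbox 276 348 223 291
at [ 468.  -280.8  319.5] yaw 0.1 tilt [-0.001 -0.001 -1.   ]
   [ 7.230e+01 -1.707e+02 -1.050e+01  1.000e-01] len 186.0
   [  60. -170.   -0.    0.] len 180.0
```

View pics/w1.png

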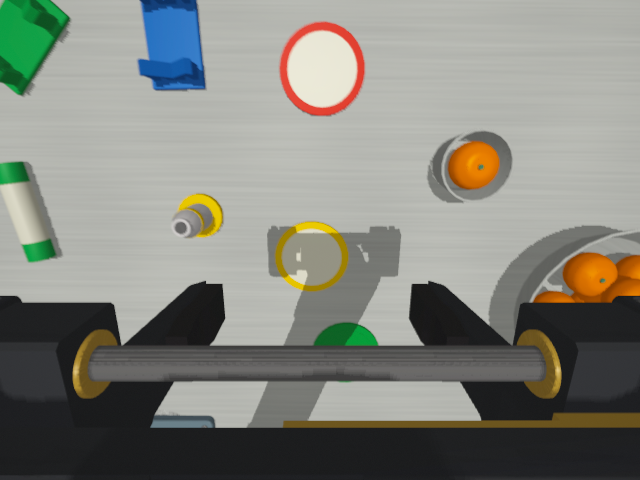

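Emit:
drive_tool(
  series="0 46 -145 0 0 0 0; 0 46 -145 0 0 0 0; 0 46 -145 0 0 0 0; 0 46 -145 0 0 0 0; 0 46 -145 0 0 0 0",
)

```text
clock: 3.75
tool_pos: [515.8, -128.2, 319.7]
orientation: [-0.001, 1.0, 0.006, 0.0]
wrist_force: [0.3, 0.1, -1.3]
grip_width: 88.6
grip_force: 0.0
```

Emit:
drive_tool(
  series="0 46 -145 0 0 0 0; 0 46 -145 0 0 0 0; 0 46 -145 0 0 0 0; 0 46 -145 0 0 0 0; 0 46 -145 0 0 0 0",
)

```text
clock: 4.17
tool_pos: [560.7, 16.8, 319.6]
orientation: [-0.002, 1.0, 0.006, 0.0]
wrist_force: [-0.4, 0.2, 0.8]
grip_width: 88.1
grip_force: 0.0
```

```bash
python3 - <<'E'
from meas import *
get_state(); f=grab_frame("wrist");f=grab_frame("wrist");cv2.imwrite("pics/w2.png",f["image"][:,:,::-1])
s=get_state();print(s["clock"]); meas(f,L)
plan((600,180,260,20),(629,279,120,34))
E
```

```text
4.2667
roller_blue [628.8 279.5] yaw 33.3 rms 0.71 px [103. 143.] bbox 54 147 90 193
roller_green [451.2 109. ] yaw 7.9 rms 0.34 px [246. 276.] bbox 226 265 230 323
rest_blue [ 662.4 -103.1] yaw 2.0 rms 1.55 px [408. 118.] bbox 383 447 67 165
rest_green [659.8  76.8] yaw 137.8 rms 1.39 px [266. 119.] bbox 216 313 64 169
nozzle_red [389.  268.7] yaw 0.0 rms 9.89 px [134. 322.] bbox 116 151 305 343
nozzle_yellow [ 449.  -118.7] yaw 0.0 rms 4.96 px [405. 277.] bbox 387 429 258 302
pad_red [ 628.2 -280.9] yaw 0.0 rms 0.69 px [541. 148.] bbox 504 587 105 187
pad_yellow [ 392.6 -267.9] yaw 0.0 rms 4.49 px [503. 314.] bbox 472 539 282 343
at [559.7  10.3 319.8] yaw 0.2 tilt [ 0. -0. -1.]
   [  40.8 -169.6   59.8  -19.8] len 184.0
   [ 61.1 -83.1 140.  -14. ] len 174.0
```

View pics/w2.png

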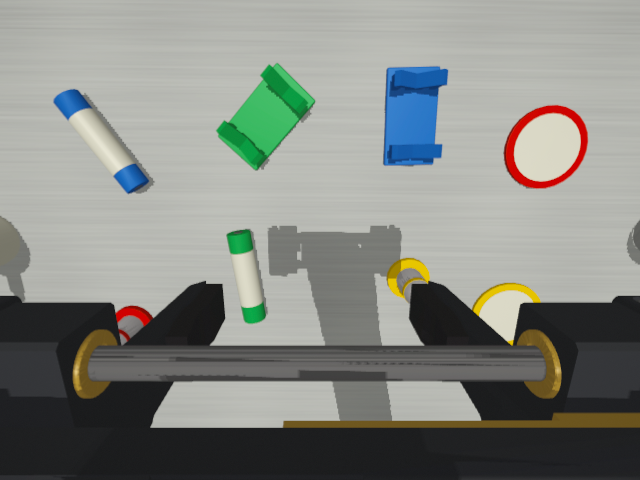

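Emit:
drive_tool(
  series="0 41 -170 60 0 0 -20; 0 41 -170 60 0 0 -20; 0 41 -170 60 0 0 -20; 0 41 -170 60 0 0 -20; 0 41 -170 60 0 0 -20",
)

```text
clock: 5.08
tool_pos: [599.0, 187.2, 257.9]
orientation: [-0.002, 0.984, 0.179, -0.001]
wrist_force: [-1.0, 1.1, 0.4]
grip_width: 88.4
grip_force: 0.0
```

Emit:
drive_tool(
  series="0 61 -83 110 0 0 -13.5; 0 61 -83 110 0 0 -13.5; 0 61 -83 110 0 0 -13.5; 0 61 -83 110 0 0 -13.5; 0 61 -83 110 0 0 -13.5",
)

```text
clock: 5.5
tool_pos: [625.2, 284.1, 144.4]
orientation: [-0.001, 0.956, 0.293, -0.004]
wrist_force: [-0.3, -0.3, 0.1]
grip_width: 88.0
grip_force: 0.0
```

```bash
python3 - <<'E'
from meas import *
f=grab_frame("wrist");f=grab_frame("wrist");cv2.imwrite("pics/w3.png",f["image"][:,:,::-1])
s=get_state();print(s["clock"],s["wrist_force"]); meas(f,["roller_blue"])
plan((629,279.5,10.5,33.5))
E
```

```text
5.6 [0.68315615 0.13205748 0.41050746]
roller_blue [628.8 279.9] yaw 33.6 rms 1.15 px [320. 231.] bbox 300 340 149 311
at [629.2 279.2 150.4] yaw 33.7 tilt [ 0.001 -0.001 -1.   ]
   [ -0.   -0.3 139.9   0.2] len 140.0
```

View pics/w3.png

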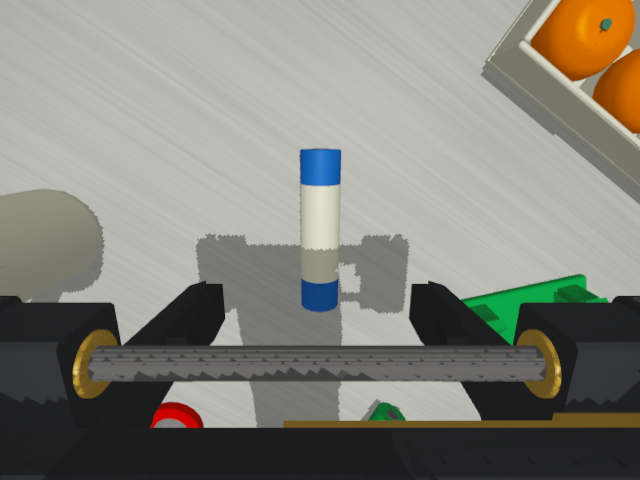

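Emit:
drive_tool(
  series="0 0 0 30 0 0 0; 0 0 0 65 0 0 0; 0 0 0 95 0 0 0; 0 0 0 115 0 0 0; 0 0 0 125 0 0 0",
)

```text
clock: 6.07
tool_pos: [628.5, 277.6, 23.6]
orientation: [0.001, 0.957, 0.289, -0.001]
wrist_force: [0.1, -0.7, 0.3]
grip_width: 87.9
grip_force: 0.0
```

Emit:
drive_tool(
  series="0 0 0 7 0 0 0; 0 0 0 13 0 0 0; 0 0 0 14.5 0 0 0; 0 0 0 14.5 0 0 0; 60 0 0 14.5 0 0 0",
  squeeze=20,
)

```text
clock: 6.48
tool_pos: [629.4, 280.7, 11.5]
orientation: [-0.0, 0.957, 0.29, 0.001]
wrist_force: [0.4, 0.6, 0.1]
grip_width: 83.5
grip_force: 0.0
```

Emit:
drive_tool(
  series="150 0 0 0 0 0 0; 200 0 0 0 0 0 0; 220 0 0 0 0 0 0; 220 0 0 0 0 0 0; 220 0 0 0 0 0 0",
  squeeze=20,
)

```text
clock: 6.9
tool_pos: [628.6, 280.4, 10.3]
orientation: [0.0, 0.957, 0.29, 0.0]
wrist_force: [-0.1, -0.8, -0.3]
grip_width: 50.5
grip_force: 0.0
```

Emit:
drive_tool(
  series="220 0 0 0 0 0 0; 220 0 0 0 0 0 0; 220 0 0 -10 0 0 0; 220 0 0 -25 0 0 0; 220 0 0 -40 0 0 0",
)

```text
clock: 7.32
tool_pos: [628.2, 280.2, 51.3]
orientation: [0.0, 0.957, 0.29, -0.0]
wrist_force: [0.2, -0.8, -2.8]
grip_width: 31.3
grip_force: 20.0
```

```bash
python3 - <<'E'
from meas import *
s=get_state();print(s["clock"],s["wrist_force"],s["grip_width"],s["grip_force"])
f=grab_frame("wrist");cv2.imwrite("pics/w4.png",f["image"][:,:,::-1])
plan((645,150,180,33.5),(660,0,200,15),(662,-103,150,2))
E
```

```text
7.3167 [ 0.24575586 -0.7505477  -2.80533535] 31.34921566115436 19.999818205833435
at [630.6 281.5  55.3] yaw 33.7 tilt [ 0.004  0.002 -1.   ]
   [ -61.   117.3 -124.7    0.2] len 182.0
   [-70.3 133.4 -20.   18.5] len 152.0
   [-24.7 100.   50.   13. ] len 115.0
```

Emit:
drive_tool(
  series="220 -3 6 -25 0 0 0; 220 -12 24 -55 0 0 0; 220 -27 52 -85 0 0 0; 220 -45 85 -112 0 0 0; 220 -61 117 -125 0 0 0",
)

```text
clock: 7.78
tool_pos: [643.5, 152.8, 178.5]
orientation: [-0.0, 0.957, 0.292, 0.003]
wrist_force: [1.7, -0.3, -3.2]
grip_width: 31.6
grip_force: 20.0
```

Emit:
drive_tool(
  series="220 -15 29 -10 0 0 4; 220 -30 57 -20 0 0 8; 220 -45 85 -20 0 0 12; 220 -58 110 -20 0 0 15; 220 -70 133 -20 0 0 18.5",
)

```text
clock: 8.2
tool_pos: [658.5, -0.1, 195.7]
orientation: [0.0, 0.991, 0.131, 0.001]
wrist_force: [0.4, -0.1, -2.6]
grip_width: 31.0
grip_force: 20.0
```

Emit:
drive_tool(
  series="220 -6 25 0 0 0 4; 220 -12 50 0 0 0 8; 220 -18 75 0 0 0 11; 220 -23 94 0 0 0 13; 220 -25 100 0 0 0 13",
)

```text
clock: 8.62
tool_pos: [660.3, -105.7, 194.9]
orientation: [0.001, 1.0, 0.017, 0.0]
wrist_force: [0.0, -0.8, -2.6]
grip_width: 31.8
grip_force: 20.0
```

```bash
cat > c.py <<'E'
from meas import *
def cmask(f,name,hue):
    h=cv2.cvtColor(f["image"],cv2.COLOR_RGB2HSV)
    return (cv2.inRange(h,(hue[0],110,30),(hue[1],255,255))>0).astype(np.uint8)
HUE=dict(blue=(98,125),green=(50,85),red=(170,180),yellow=(20,32))
def near(f,m,P):
    n,l,st,cc=cv2.connectedComponentsWithStats(m); c=proj(np.array([P],float),f)[0]
    k=[i for i in range(1,n) if st[i,4]>150]; i=min(k,key=lambda i:np.hypot(*(cc[i]-c))); return (l==i).astype(np.uint8)
E
python3 - <<'E'
from c import *
f=grab_frame("wrist");f=grab_frame("wrist");cv2.imwrite("pics/w5.png",f["image"][:,:,::-1])
s=get_state();print(s["clock"],s["wrist_force"],s["grip_width"])
print(proj(np.array([[L["rest_blue"][0]+a,L["rest_blue"][1]+b,0] for a,b in((58,32),(58,-32),(-58,32),(-58,-32))],float),f).round())
plan((662,-103,150,2))
E
```

```text
8.7167 [-0.2425187  -0.04988067 -1.77486516] 31.082717561637768
[[283. 154.]
 [350. 156.]
 [282. 268.]
 [343. 270.]]
at [ 660.3 -102.   194.6] yaw 2.2 tilt [ 0. -0. -1.]
   [ 1.7  1.1 44.6  0.2] len 45.0
```

View pics/w5.png

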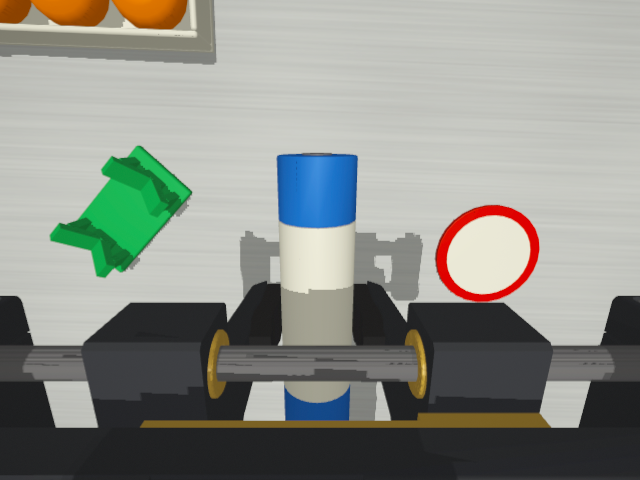

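Emit:
drive_tool(
  series="220 -12 -20 0 0 0 0; 220 -32 -45 -10 0 0 0; 220 -55 -70 -20 0 0 0; 220 -75 -90 -30 0 0 0; 220 -80 -95 -30 0 0 0",
)

```text
clock: 9.13
tool_pos: [574.5, -1.4, 226.2]
orientation: [-0.002, 1.0, 0.025, 0.0]
wrist_force: [0.5, 0.3, -1.5]
grip_width: 31.6
grip_force: 20.0
```

```bash
python3 - <<'E'
from c import *
import pickle
for i in range(2): f=grab_frame("wrist")
cv2.imwrite("pics/w6.png",f["image"][:,:,::-1]); pickle.dump(f,open("w6.pkl","wb"))
meas(f,["rest_blue","rest_green","pad_red"])
for n in ("rest_blue","rest_green"):
    c=n.split("_")[1]; m=near(f,cmask(f,n,HUE[c]),L[n][:2]+[15])
    ys,xs=np.nonzero(m)
    for fz in (0,None):
        x,e=fit("rest",[(f,m)],L[n],fixz=fz); print(n,x[:3].round(1),np.degrees(x[3]).round(2),e.round(2),xs.min(),xs.max(),ys.min(),ys.max())
    o=f["image"][:,:,::-1].copy()
    P=M["rest"]@R.from_euler("z",x[3]).as_matrix().T+[x[0],x[1],0]
    globals().setdefault("o2",o)
    for p in proj(P,f): cv2.circle(o2,tuple(int(round(v)) for v in p),2,(255,0,255),-1)
cv2.imwrite("pics/w6o.png",o2)
E
```

```text
rest_blue [ 662.8 -102.9] yaw 1.9 rms 1.91 px [420. 131.] bbox 386 473 66 190
rest_green [659.5  76.4] yaw 137.3 rms 1.39 px [241. 125.] bbox 173 302 56 187
pad_red [ 628.2 -280.6] yaw 0.0 rms 1.12 px [581. 175.] bbox 535 639 123 223
rest_blue [ 663.  -102.9 -671.1] 2.39 2.01 386 473 67 188
rest_blue [ 664.1 -106.8  -10.5] 1.93 0.57 386 473 67 188
rest_green [ 6.598e+02  7.570e+01 -2.000e-01] 137.28 1.92 174 302 55 186
rest_green [661.1  78.5 -10.4] 137.63 0.6 174 302 55 186
```

View pics/w6o.png

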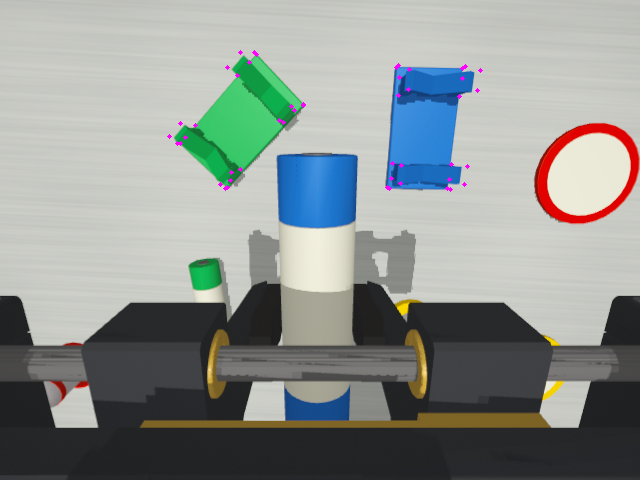

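```bash
python3 - <<'E'
s=open("h.py").read()
s=s.replace("box((-48,-32,32,48),(-30,30),(8,46))","box((-48,-32,32,48),(-30,30),(8,40)),box((-48,-32,32,48),(-24,24),(46,))")
open("h.py","w").write(s)
from c import *
import pickle
f=pickle.load(open("w6.pkl","rb"))
o=f["image"][:,:,::-1].copy()
for n in ("rest_blue","rest_green"):
    c=n.split("_")[1]; m=near(f,cmask(f,n,HUE[c]),L[n][:2]+[15])
    for fz in (None,0):
        x,e=fit("rest",[(f,m)],L[n],fixz=fz); print(n,x[:3].round(1),np.degrees(x[3]).round(2),e.round(2))
    P=M["rest"]@R.from_euler("z",x[3]).as_matrix().T+[x[0],x[1],0]
    for p in proj(P,f): cv2.circle(o,tuple(int(round(v)) for v in p),1,(255,0,255),-1)
cv2.imwrite("pics/w6p.png",cv2.resize(o[40:200,160:500],None,fx=2.3,fy=2.3))
E
```

```text
rest_blue [ 664.  -106.7   -5.1] 1.93 0.27
rest_blue [ 663.5 -105.1    0. ] 2.05 0.94
rest_green [661.2  78.7  -6. ] 137.53 0.48
rest_green [660.6  77.2   0. ] 137.43 1.15
```

View pics/w6p.png

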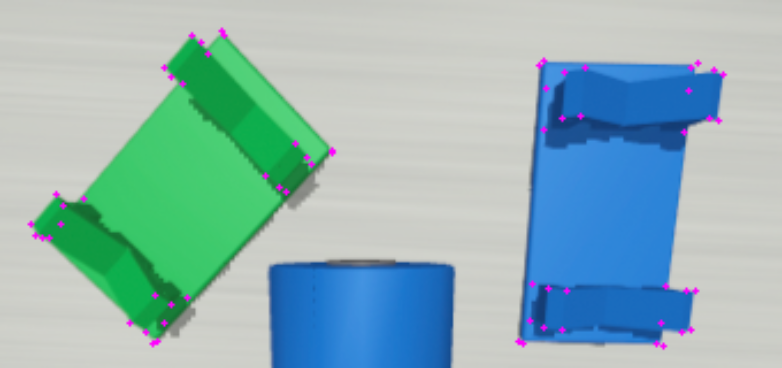

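```bash
python3 - <<'E'
from c import *
import pickle
f=pickle.load(open("w6.pkl","rb"))
p,r=tool()
# predicted in-hand roller (axis 5.5 mm behind TCP along tool z), front hull extents
for ax in (-4,0,4):
    P=M["roller"]+[ax,0,-5.5]; u=proj(p+r.apply(P),f); fr=u[48:]; print(ax,fr.min(0).round(1),fr.max(0).round(1))
m=near(f,cmask(f,"r",HUE["blue"]),p+r.apply([60,0,-15])); ys,xs=np.nonzero(m); print(xs.min(),xs.max(),ys.min(),ys.max())
plan((663.3,-104.5,140,2),(663.3,-104.5,55,2))
E
```

```text
-4 [292.2 163.6] [375.6 169.2]
0 [292.1 154. ] [376.2 157.1]
4 [292.  144.1] [376.8 145. ]
277 357 154 227
at [577.4  -9.4 223.9] yaw 2.3 tilt [ 0. -0. -1.]
   [82.1 98.4 83.9  0.3] len 153.0
   [ 0.  0. 85.  0.] len 85.0
```

```bash
python3 - <<'E'
from c import *
f=grab_frame("wrist"); p,r=tool(); print(p)
for ax in (-4,0,4):
    P=M["roller"]+[ax,0,-5.5]; u=proj(p+r.apply(P),f); fr=u[48:]; print(ax,fr.min(0).round(1),fr.max(0).round(1))
m=near(f,cmask(f,"r",HUE["blue"]),p+r.apply([60,0,-15])); ys,xs=np.nonzero(m); print(xs.min(),xs.max(),ys.min(),ys.max())
for n in ("rest_blue","rest_green"):
    c=n.split("_")[1]; m=near(f,cmask(f,n,HUE[c]),L[n][:2]+[15])
    for fz in (None,0):
        x,e=fit("rest",[(f,m)],L[n],fixz=fz); print(n,x[:3].round(1),np.degrees(x[3]).round(2),e.round(2))
meas(f,["pad_red"])
E
```

```text
[577.32198885  -9.80853124 223.71236622]
-4 [273.3 169.3] [357.2 176.3]
0 [272.9 159.7] [357.5 164.2]
4 [272.6 150. ] [357.9 151.9]
277 357 154 227
rest_blue [ 663.8 -106.6   -5.5] 1.95 0.28
rest_blue [ 663.2 -104.9 -670.5] 2.16 1.02
rest_green [660.9  78.9  -5.7] 137.86 0.44
rest_green [ 6.604e+02  7.730e+01 -2.000e-01] 137.74 1.08
pad_red [ 628.3 -280.7] yaw 0.0 rms 1.16 px [574. 175.] bbox 527 631 123 223
```

Emit:
drive_tool(
  series="220 14 16 10 0 0 0; 220 32 38 30 0 0 0; 220 54 64 50 0 0 0; 220 72 87 70 0 0 0; 220 81 99 84 0 0 0",
)

```text
clock: 9.9
tool_pos: [662.7, -109.9, 137.4]
orientation: [0.001, 1.0, 0.018, -0.0]
wrist_force: [-1.6, -0.9, -1.1]
grip_width: 31.4
grip_force: 20.0
```

Emit:
drive_tool(
  series="220 0 0 15 0 0 0; 220 0 0 40 0 0 0; 220 0 0 65 0 0 0; 220 0 0 80 0 0 0; 220 0 0 85 0 0 0",
)

```text
clock: 10.32
tool_pos: [659.5, -105.2, 51.6]
orientation: [-0.0, 1.0, 0.019, -0.003]
wrist_force: [-0.6, -0.1, -2.5]
grip_width: 31.7
grip_force: 20.0
```

```bash
python3 - <<'E'
from c import *
f=grab_frame("wrist");f=grab_frame("wrist");cv2.imwrite("pics/w7.png",f["image"][:,:,::-1])
s=get_state();print(s["clock"],s["wrist_force"],s["grip_width"])
plan((662.4,-105.3,42,2))
E
```

```text
10.4167 [-0.30304243  0.42006629 -2.49276073] 31.602544722363778
at [ 661.1 -105.    54.1] yaw 2.2 tilt [-0.002  0.    -1.   ]
   [ 1.3  0.3 12.1  0.2] len 12.0
```

View pics/w7.png

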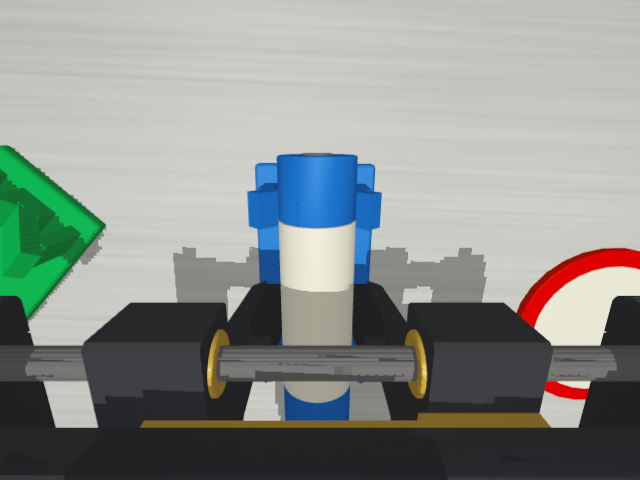

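```bash
python3 - <<'E'
from c import *
f=grab_frame("wrist"); p,r=tool(); print(p, get_state()["wrist_force"])
a=np.radians(2)
Rz=R.from_euler("z",2,degrees=True)
for c in ((662.4,-105.3,0),(664.4,-105.3,0)):
    print("plate far/ saddle tips far,near (out)",proj(Rz.apply([[58,32,8],[58,-32,8],[48,30,40],[48,-30,40],[32,30,40],[32,-30,40]])+c,f).round(1).tolist())
for ax in (0,2.5):
    u=proj(p+r.apply(M["roller"]+[ax,0,-5.5]),f)[48:]; print("roller end",ax,u.min(0).round(1),u.max(0).round(1))
im=cv2.resize(f["image"][140:290,230:400,::-1],None,fx=4,fy=4,interpolation=cv2.INTER_CUBIC); cv2.imwrite("pics/w8.png",im)
E
```

```text
[ 662.06562568 -104.95772628   55.52114576] [ 1.02346825  0.16801811 -1.92958811]
plate far/ saddle tips far,near (out) [[255.5, 166.9], [376.0, 167.5], [248.7, 194.8], [382.5, 195.4], [250.5, 229.4], [380.4, 229.9]]
plate far/ saddle tips far,near (out) [[255.4, 163.1], [376.4, 163.7], [248.6, 190.3], [382.9, 190.9], [250.4, 225.2], [380.8, 225.7]]
roller end 0 [271.  157.3] [356.9 161.5]
roller end 2.5 [270.7 151.1] [357.1 153.6]
```

View pics/w8.png

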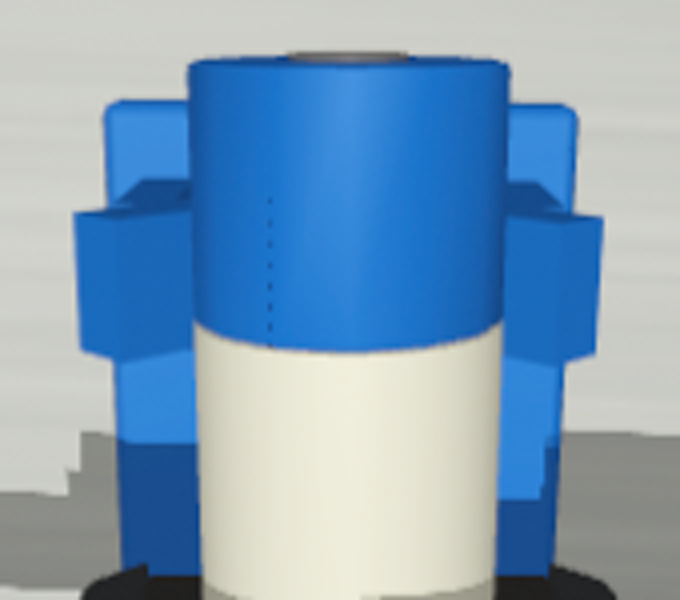

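Emit:
drive_tool(
  series="220 0 0 4 0 0 0; 220 0 0 8 0 0 0; 220 0 0 11 0 0 0; 220 0 0 13 0 0 0; 220 0 0 13 0 0 0",
)

```text
clock: 10.88
tool_pos: [662.8, -103.7, 44.3]
orientation: [-0.0, 1.0, 0.02, 0.001]
wrist_force: [-2.4, 1.7, 9.1]
grip_width: 31.5
grip_force: 20.0
```

Emit:
drive_tool(
  series="220 0 0 0.5 0 0 0; 220 0 0 1 0 0 0; 220 0 0 1.5 0 0 0; 220 0 0 1.5 0 0 0; 220 0 0 1.5 0 0 0",
)

```text
clock: 11.3
tool_pos: [662.8, -103.6, 44.2]
orientation: [-0.0, 1.0, 0.02, 0.001]
wrist_force: [-8.0, 2.5, 20.1]
grip_width: 31.5
grip_force: 20.0
```

```bash
python3 - <<'E'
from c import *
for i in range(2): s=get_state();print(s["clock"],s["tool_pos"].round(1),s["wrist_force"].round(1)); grab_frame("wrist")
E
```

```text
11.3 [ 662.8 -103.6   44.2] [-8.   2.5 20.1]
11.35 [ 662.8 -103.6   44.2] [-6.7  2.4 20. ]
```

Emit:
drive_tool(
  series="220 0 0 -1 0 0 0; 220 0 0 -1.5 0 0 0; 160 0 0 -1.5 0 0 0; 145 0 0 -1.5 0 0 0; 120 0 0 -1.5 0 0 0",
)

```text
clock: 11.82
tool_pos: [661.8, -105.0, 42.4]
orientation: [0.0, 1.0, 0.02, 0.0]
wrist_force: [0.0, 0.3, -0.2]
grip_width: 42.9
grip_force: 0.0
```

Emit:
drive_tool(
  series="80 0 0 0 0 0 0; 40 0 0 0 0 0 0; 0 0 0 0 0 0 0; 0 0 0 0 0 0 0; 0 0 0 0 0 0 0",
)

```text
clock: 12.23
tool_pos: [661.5, -104.8, 42.0]
orientation: [0.0, 1.0, 0.02, -0.0]
wrist_force: [0.5, 0.7, 0.3]
grip_width: 75.7
grip_force: 0.0
```

Emit:
drive_tool(
  series="0 0 0 -10 0 0 0; 0 0 0 -30 0 0 0; 0 0 0 -60 0 0 0; 0 -20 0 -95 0 0 0; 0 -50 0 -130 0 0 0",
)

```text
clock: 12.65
tool_pos: [615.7, -106.0, 171.1]
orientation: [-0.0, 1.0, 0.02, 0.001]
wrist_force: [0.7, -0.0, 0.4]
grip_width: 87.9
grip_force: 0.0
```

Emit:
drive_tool(
  series="0 -30 -5 -5 0 0 0; 0 -50 -10 -5 0 0 0; 0 -60 -10 -5 0 0 0; 0 -60 -10 -5 0 0 0; 0 -60 -10 -5 0 0 0",
)

```text
clock: 13.07
tool_pos: [554.5, -99.2, 174.6]
orientation: [0.0, 1.0, 0.02, 0.001]
wrist_force: [-0.0, -0.0, -0.3]
grip_width: 88.0
grip_force: 0.0
```

```bash
python3 - <<'E'
from c import *
L["rest_blue"]=[663.4,-105.2,0,.035]
M["roller"]=M["roller"]
for i in range(3): f=grab_frame("wrist")
s=get_state();print(s["clock"],s["tool_pos"],s["wrist_force"],s["grip_width"])
m=mask_at(f,"roller_blue",proj(np.array([[663.4,-105.2,44.6]]),f)[0])
for z in (44.6,None): print("roller",fit("roller",[(f,m)],[663.4,-105.2,44.6,.035],fixz=z))
m=near(f,cmask(f,"r",HUE["green"]),[451,109,16])
cv2.imwrite("pics/w9.png",f["image"][:,:,::-1])
meas(f,["roller_green"])
plan((550,20,170,2),(451.2,108,120,8))
E
```

```text
13.2167 [555.24246467 -98.91745208 173.92903407] [0.37535262 0.2274449  0.06540506] 87.99175635467101
roller (array([ 6.55479368e+02, -1.04208501e+02,  4.44405050e+01,  3.22842982e-02]), np.float64(6.712402969364357))
roller (array([ 6.62274690e+02, -1.04585203e+02,  2.37240353e+01,  3.48136216e-02]), np.float64(1.8272808307666661))
roller_green [452.5 119.5] yaw -3.7 rms 39.15 px [ 97. 321.] bbox 59 123 254 345
at [554.9 -98.8 173.6] yaw 2.3 tilt [ 0.  0. -1.]
   [  -0.2 -118.9    3.6    0.3] len 119.0
   [-95.7 -91.4  50.   -6. ] len 141.0
```

View pics/w9.png

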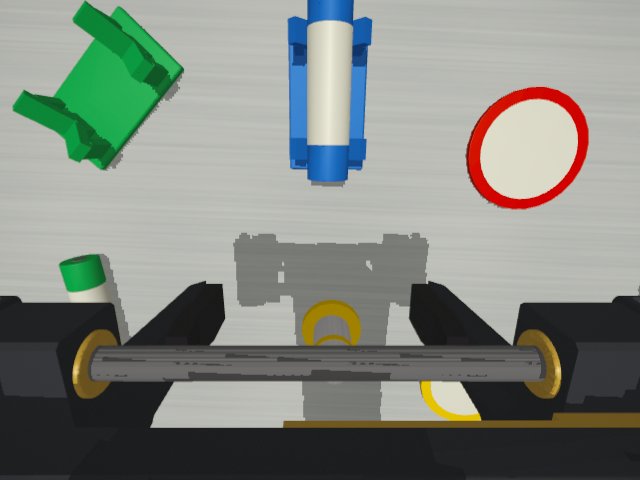

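Emit:
drive_tool(
  series="0 -20 -20 -17 0 0 0; 0 -42 -45 -40 0 0 0; 0 -64 -72 -65 0 0 0; 0 -80 -95 -80 0 0 0; 0 -84 -100 -86 0 0 0",
)

```text
clock: 13.73
tool_pos: [465.3, 1.8, 262.0]
orientation: [-0.001, 1.0, 0.022, 0.001]
wrist_force: [-0.2, 0.2, -0.7]
grip_width: 88.4
grip_force: 0.0
```

Emit:
drive_tool(
  series="0 0 0 0 0 0 0; 0 0 0 0 0 0 0; 0 0 0 0 0 0 0; 0 0 0 0 0 0 0; 0 0 0 0 0 0 0",
)

```text
clock: 14.15
tool_pos: [466.4, -3.3, 258.8]
orientation: [-0.0, 1.0, 0.019, -0.001]
wrist_force: [0.9, -0.3, 0.3]
grip_width: 88.1
grip_force: 0.0
```

```bash
python3 - <<'E'
from c import *
L["rest_blue"]=[663.4,-105.2,0,.035]
f=grab_frame("wrist")
m=mask_at(f,"roller_blue",proj(np.array([[663.4,-105.2,44.6]]),f)[0])
ys,xs=np.nonzero(m);print(xs.min(),xs.max(),ys.min(),ys.max())
for z in (44.6,None): print("roller",fit("roller",[(f,m)],[663.4,-105.2,44.6,.035],fixz=z))
h=cmask(f,"x",HUE["blue"]); n,l,st,cc=cv2.connectedComponentsWithStats(h); print(st[st[:,4]>100],cc[st[:,4]>100].round())
m=near(f,cmask(f,"x",HUE["green"]),[660,77,15])
for z in (0,None): print("rg",fit("rest",[(f,m)],L["rest_green"],fixz=z))
meas(f,L)
plan((451.5,109,150,8))
E
```

```text
Traceback (most recent call last):
ValueError: Calling nonzero on 0d arrays is not allowed. Use np.atleast_1d(scalar).nonzero() instead.
```

```bash
python3 - <<'E'
from c import *
c0=np.array([[663.4,-105.2,44.6]])
obs=[]
for n in ("wrist","top","scene"):
    f=grab_frame(n); m=None
    for k in range(1):
        m=mask_at(f,"roller_blue",proj(c0,f)[0])
    if m is None: print(n,"none",proj(c0,f)[0],[ (b["box"],b["confidence"]) for b in boxes_of(f,"roller_blue")]);
    else:
        x,e=fit("roller",[(f,m)],[663.4,-105.2,44.6,.035],fixz=44.6); print(n,x.round(2),e); 
    # rest by colour hull (rest+sleeves) is not usable; compare rest via network
    mr=mask_at(f,"rest_blue",proj(c0,f)[0])
    if mr is not None: print("  rest",[v.round(2) for v in fit("rest",[(f,mr)],[663.4,-105.2,0,.035],fixz=0)])
    if n=="wrist":
        cv2.imwrite("pics/w10.png",f["image"][:,:,::-1])
        m=near(f,cmask(f,"x",HUE["green"]),[660,77,15])
        for z in (0,None): print("rg",[v.round(2) for v in fit("rest",[(f,m)],L["rest_green"],fixz=z)])
        meas(f,[k for k in L if k not in("rest_blue","roller_blue")])
plan((451.5,109,150,8))
E
```

```text
wrist none [437.55727256   2.23636652] [([434.1, 40.0, 43.3, 80.1], 0.86)]
rg [array([633.86,  74.78,   0.  ,   1.72]), np.float64(16.82)]
rg [array([664.37,  98.38, -72.3 ,   1.98]), np.float64(10.16)]
roller_green [450.4 109.7] yaw 7.4 rms 0.84 px [217. 217.] bbox 193 239 159 276
rest_green none [244.  15.]
nozzle_red none [ 82. 273.]
nozzle_yellow [ 446.4 -119.3] yaw 0.0 rms 0.41 px [410. 226.] bbox 387 443 202 254
pad_red [ 627.8 -280.7] yaw 0.0 rms 1.21 px [582.  65.] bbox 536 639 8 116
pad_yellow [ 389.1 -268.4] yaw 0.0 rms 0.9 px [525. 275.] bbox 485 570 237 315
top [ 6.6418e+02 -1.0727e+02  4.4560e+01  2.0000e-02] 0.3165748856066818
  rest [array([ 6.7268e+02, -9.0660e+01,  0.0000e+00, -1.0000e-01]), np.float64(9.36)]
scene [ 6.6598e+02 -1.0026e+02  4.4520e+01  3.0000e-02] 0.4683012718761334
  rest [array([ 6.6295e+02, -1.1689e+02,  0.0000e+00, -2.5000e-01]), np.float64(7.85)]
at [466.3  -2.3 259.8] yaw 2.3 tilt [-0. -0. -1.]
   [ -10.4 -111.8  109.8   -5.7] len 157.0
```

Emit:
drive_tool(
  series="0 -2 -22 20 0 0 -1; 0 -5 -50 45 0 0 -3; 0 -8 -80 70 0 0 -4; 0 -10 -100 95 0 0 -5; 0 -11 -112 110 0 0 -5.2",
)

```text
clock: 15.47
tool_pos: [449.3, 111.7, 147.8]
orientation: [-0.0, 0.998, 0.067, -0.001]
wrist_force: [-0.0, -0.9, -1.0]
grip_width: 87.7
grip_force: 0.0
```

Emit:
drive_tool(
  series="0 0 0 0 0 0 0; 0 0 0 0 0 0 0; 0 0 0 0 0 0 0; 0 0 0 0 0 0 0; 0 0 0 0 0 0 0",
)

```text
clock: 15.88
tool_pos: [451.9, 108.2, 150.8]
orientation: [0.0, 0.998, 0.064, 0.001]
wrist_force: [-0.5, -0.2, 0.1]
grip_width: 88.5
grip_force: 0.0
```

```bash
python3 - <<'E'
from c import *
f=grab_frame("wrist")
meas(f,["roller_green","nozzle_red"])
plan((451,109,10.5,7.5))
E
```

```text
roller_green [451.  109.8] yaw 7.6 rms 0.93 px [313. 233.] bbox 293 332 153 312
nozzle_red none [113. 290.]
at [451.4 108.6 150.3] yaw 7.4 tilt [ 0.001 -0.    -1.   ]
   [-3.000e-01 -4.000e-01  1.398e+02 -1.000e-01] len 140.0
```

Emit:
drive_tool(
  series="0 0 0 30 0 0 0; 0 0 0 65 0 0 0; 0 1 -1 95 0 0 0; 0 1 -1 115 0 0 0; 0 1 -1 125 0 0 0",
)

```text
clock: 16.45
tool_pos: [450.5, 109.8, 22.7]
orientation: [0.0, 0.998, 0.065, -0.002]
wrist_force: [0.0, 0.2, -0.6]
grip_width: 88.4
grip_force: 0.0
```

Emit:
drive_tool(
  series="0 0 0 7 0 0 0; 50 0 0 13 0 0 0; 100 0 0 14.5 0 0 0; 150 0 0 14.5 0 0 0; 200 0 0 14.5 0 0 0",
  squeeze=20,
)

```text
clock: 16.87
tool_pos: [452.4, 110.4, 11.1]
orientation: [-0.0, 0.998, 0.065, 0.001]
wrist_force: [-0.6, -0.3, 0.4]
grip_width: 63.7
grip_force: 0.0
```

Emit:
drive_tool(
  series="220 0 0 0 0 0 0; 220 0 0 0 0 0 0; 220 0 0 0 0 0 0; 220 0 0 0 0 0 0; 220 0 0 0 0 0 0",
)

```text
clock: 17.28
tool_pos: [451.8, 110.5, 10.4]
orientation: [-0.0, 0.998, 0.065, 0.0]
wrist_force: [-0.3, -1.2, 1.3]
grip_width: 31.6
grip_force: 20.0
```

Emit:
drive_tool(
  series="220 0 0 0 0 0 0; 220 0 0 0 0 0 0; 220 0 0 0 0 0 0; 220 0 0 0 0 0 0; 220 0 0 0 0 0 0",
)

```text
clock: 17.7
tool_pos: [451.9, 110.4, 10.4]
orientation: [-0.0, 0.998, 0.065, 0.0]
wrist_force: [-0.3, 1.4, 6.0]
grip_width: 31.4
grip_force: 20.0
```

```bash
python3 - <<'E'
from c import *
s=get_state();print(s["clock"],s["tool_pos"],s["wrist_force"],s["grip_width"],s["grip_force"])
plan((455,70,130,0),(540,50,200,-20),(570,45,200,-42.5))
E
```

```text
17.7 [451.85895595 110.42597237  10.4098244 ] [-0.33625718  1.40746619  6.01795857] 31.37796788133955 19.999834299087524
at [451.9 110.4  10.4] yaw 7.5 tilt [ 0.  0. -1.]
   [  -2.1   40.5 -119.6    7.5] len 126.0
   [ 85.  20. -70.  20.] len 112.0
   [29.9 -5.6 -0.  22.5] len 30.0
```

Emit:
drive_tool(
  series="220 0 0 -10 0 0 0; 220 0 0 -35 0 0 1; 220 0 7 -65 0 0 3; 220 -1 22 -95 0 0 5; 220 -2 40 -120 0 0 7.5",
)

```text
clock: 18.12
tool_pos: [454.5, 70.8, 132.2]
orientation: [-0.0, 1.0, -0.0, -0.0]
wrist_force: [0.6, -0.9, -3.1]
grip_width: 31.2
grip_force: 20.0
```

Emit:
drive_tool(
  series="220 15 2 -20 0 0 5; 220 40 4 -45 0 0 11; 220 65 4 -70 0 0 17; 220 90 4 -90 0 0 23; 220 100 4 -90 0 0 29",
)

```text
clock: 18.53
tool_pos: [559.8, 66.2, 225.1]
orientation: [-0.002, 0.967, -0.254, 0.004]
wrist_force: [0.8, 0.0, -2.7]
grip_width: 31.3
grip_force: 20.0
```

Emit:
drive_tool(
  series="220 0 0 0 0 0 5; 220 0 0 0 0 0 10; 220 0 0 0 0 0 13.4; 220 0 0 0 0 0 13.4; 220 0 0 0 0 0 13.4",
)

```text
clock: 18.95
tool_pos: [554.2, 66.1, 220.1]
orientation: [0.0, 0.933, -0.361, -0.001]
wrist_force: [0.6, -0.1, -3.0]
grip_width: 31.3
grip_force: 20.0
```

```bash
cat > rest.py <<'E'
from c import *
def inhand(f,off):
    p,r=tool()
    for ax in (-4,0,4):
        u=proj(p+r.apply(M["roller"]+[ax,0,-off]),f)[48:]; print("pred",ax,u.min(0).round(1),u.max(0).round(1))
    m=near(f,cmask(f,"r",HUE["green"]),p+r.apply([52,0,-off-12])); ys,xs=np.nonzero(m); print("seen",xs.min(),xs.max(),ys.min(),ys.max())
E
python3 - <<'E'
from rest import *
f=grab_frame("wrist"); s=get_state();print(s["clock"],s["wrist_force"],s["grip_width"]); inhand(f,5.6)
m=near(f,cmask(f,"x",HUE["green"]),[660,77,15]); ys,xs=np.nonzero(m); print(xs.min(),xs.max(),ys.min(),ys.max())
for z in (0,None): print("rg",[v.round(2) for v in fit("rest",[(f,m)],[660.5,77.5,0,2.4],fixz=z)])
plan((660.5,77.5,100,-42.4))
E
```

```text
19.0 [-0.19093638 -0.41708035 -2.17296598] 31.36066406748334
pred -4 [272.4 170.7] [356.3 178.1]
pred 0 [272.  161.1] [356.7 166. ]
pred 4 [271.6 151.4] [357.1 153.7]
seen 276 358 162 239
189 269 82 201
rg [array([ 6.6059e+02,  7.7780e+01, -5.9000e-01,  2.4000e+00]), np.float64(1.06)]
rg [array([661.88,  78.65,  -5.79,   2.4 ]), np.float64(0.26)]
at [554.4  66.2 220.2] yaw -42.3 tilt [-0.001 -0.    -1.   ]
   [ 7.080e+01 -7.980e+01  1.202e+02  1.000e-01] len 161.0
```

Emit:
drive_tool(
  series="220 10 -11 10 0 0 0; 220 28 -32 35 0 0 0; 220 50 -56 65 0 0 0; 220 66 -74 92 0 0 0; 220 71.5 -80 110 0 0 0",
)

```text
clock: 19.42
tool_pos: [663.6, 77.1, 107.3]
orientation: [-0.0, 0.932, -0.361, -0.0]
wrist_force: [-1.4, -0.2, -2.4]
grip_width: 31.5
grip_force: 20.0
```

Emit:
drive_tool(
  series="220 0 0 15 0 0 0; 220 0 0 35 0 0 0; 220 0 0 50 0 0 0; 220 0 0 56 0 0 0; 220 0 0 56 0 0 0",
)

```text
clock: 19.83
tool_pos: [660.0, 76.8, 52.9]
orientation: [0.001, 0.932, -0.362, -0.001]
wrist_force: [0.5, 0.2, -2.4]
grip_width: 31.4
grip_force: 20.0
```

```bash
python3 - <<'E'
from rest import *
f=grab_frame("wrist");f=grab_frame("wrist");f=grab_frame("wrist"); s=get_state();print(s["clock"],s["wrist_force"],s["grip_width"]); inhand(f,5.6)
cv2.imwrite("pics/w11.png",cv2.resize(f["image"][140:290,230:400,::-1],None,fx=4,fy=4,interpolation=cv2.INTER_CUBIC))
Rz=R.from_euler("z",-42.5,degrees=True)
print("plate far/ saddle tips far,near (out)",proj(Rz.apply([[58,32,8],[58,-32,8],[48,30,40],[48,-30,40],[32,30,40],[32,-30,40]])+[661,78.1,0],f).round(1).tolist())
plan((661.3,77.8,39,-42.5))
E
```

```text
19.9833 [ 0.41535087  1.75671372 -2.25201072] 31.2527587995121
pred -4 [271.5 170.2] [355.8 177.6]
pred 0 [271.1 160.6] [356.2 165.5]
pred 4 [270.7 150.9] [356.5 153.1]
seen 252 381 162 284
plate far/ saddle tips far,near (out) [[255.7, 173.7], [374.8, 173.9], [249.0, 202.1], [380.9, 202.4], [250.8, 236.1], [379.1, 236.3]]
at [662.4  77.2  55.7] yaw -42.4 tilt [ 0.002  0.    -1.   ]
   [-1.3  0.3 16.7  0.1] len 17.0
```

View pics/w11.png

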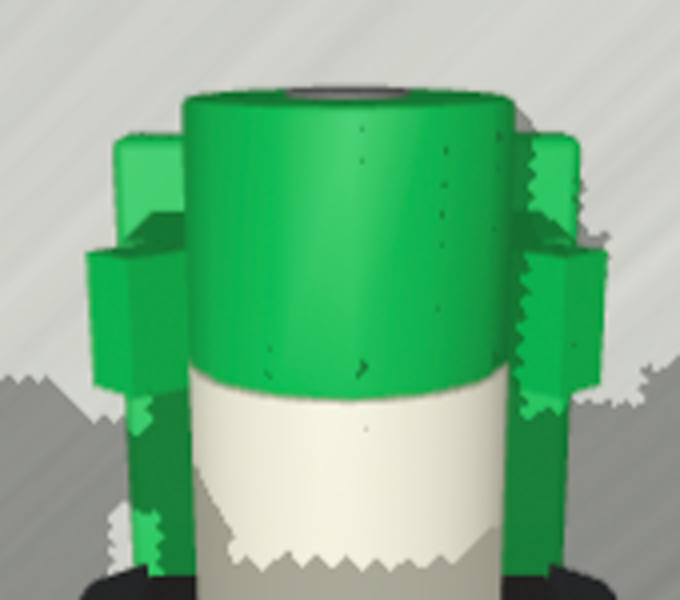

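Emit:
drive_tool(
  series="220 -1 0 4 0 0 0; 220 -1 0 8 0 0 0; 220 -1 0 11 0 0 0; 220 -1 0 13 0 0 0; 220 -1 0 14 0 0 0",
)

```text
clock: 20.4
tool_pos: [660.6, 77.7, 39.8]
orientation: [0.0, 0.932, -0.362, -0.0]
wrist_force: [-0.2, -0.3, -1.6]
grip_width: 31.2
grip_force: 20.0
```

Emit:
drive_tool(
  series="220 0 0 0.5 0 0 0; 220 0 0 1 0 0 0; 220 0 0 1 0 0 0; 220 0 0 1 0 0 0; 220 0 0 1 0 0 0",
)

```text
clock: 20.82
tool_pos: [661.1, 77.8, 39.4]
orientation: [-0.0, 0.932, -0.362, 0.0]
wrist_force: [0.2, 0.5, -2.9]
grip_width: 31.1
grip_force: 20.0
```

Not yet in contact; lower in small steps.

Emit:
drive_tool(
  series="220 0 0 0.5 0 0 0; 220 0 0 0.5 0 0 0; 220 0 0 1 0 0 0; 220 0 0 1 0 0 0; 220 0 0 1 0 0 0",
)

```text
clock: 21.23
tool_pos: [661.3, 77.9, 39.1]
orientation: [-0.0, 0.932, -0.362, 0.0]
wrist_force: [-2.0, 0.1, 5.4]
grip_width: 31.2
grip_force: 20.0
```

```bash
python3 - <<'E'
from c import *
for i in range(2): s=get_state();print(s["clock"],s["tool_pos"].round(1),s["wrist_force"].round(1)); grab_frame("wrist")
E
```

```text
21.2333 [661.3  77.9  39.1] [-2.   0.1  5.4]
21.2833 [661.3  77.9  39.1] [-3.   0.   5.7]
```

Emit:
drive_tool(
  series="170 0 0 0 0 0 0; 150 0 0 0 0 0 0; 120 0 0 0 0 0 0; 60 0 0 0 0 0 0; 0 0 0 0 0 0 0",
)

```text
clock: 21.75
tool_pos: [660.8, 77.6, 38.1]
orientation: [0.0, 0.932, -0.362, -0.0]
wrist_force: [0.1, 0.3, -0.6]
grip_width: 54.0
grip_force: 0.0
```

Emit:
drive_tool(
  series="0 0 0 0 0 0 0; 0 0 0 0 0 0 0; 0 0 0 0 0 0 0; 0 0 0 -15 0 0 0; 0 0 0 -40 0 0 0",
)

```text
clock: 22.17
tool_pos: [658.8, 77.4, 76.8]
orientation: [0.001, 0.932, -0.362, -0.002]
wrist_force: [-0.8, 1.0, 0.9]
grip_width: 86.8
grip_force: 0.0
```

Emit:
drive_tool(
  series="0 0 0 -35 0 0 0; 0 -10 0 -70 0 0 0; 0 -40 0 -105 0 0 -6; 0 -75 0 -135 0 0 -12; 0 -110 0 -160 0 0 -18",
)

```text
clock: 22.58
tool_pos: [585.8, 146.5, 235.6]
orientation: [-0.0, 0.978, -0.21, 0.002]
wrist_force: [0.6, 1.3, 0.3]
grip_width: 87.9
grip_force: 0.0
```

```bash
python3 - <<'E'
from c import *
for i in range(3): f=grab_frame("wrist")
s=get_state();print(s["clock"],s["wrist_force"],s["grip_width"])
cv2.imwrite("pics/w12.png",f["image"][:,:,::-1])
for n,c in (("roller_green",[661,78,44.6,-.742]),("roller_blue",[663.5,-105,44.6,.035])):
    px=proj(np.array([c[:3]]),f)[0]; m=mask_at(f,n,px)
    if m is None: print(n,px)
    else: print(n,px,[[v.round(2) for v in fit("roller",[(f,m)],c,fixz=z)] for z in(44.6,None)])
plan((480,190,220,0),(395,245,220,10))
E
```

```text
22.7333 [ 0.57661485 -0.25168908 -0.42491556] 88.07667773496381
roller_green [358.13138706 112.08434307] [[array([660.89,  77.32,  44.6 ,  -0.74]), np.float64(0.34)], [array([660.91,  77.25,  44.25,  -0.74]), np.float64(0.33)]]
roller_blue [556.38110131  16.83122682]
at [586.1 145.7 232.8] yaw -24.5 tilt [ 0.001 -0.001 -1.   ]
   [-114.9    3.7   12.8  -24.5] len 116.0
   [-85. -55.  -0. -10.] len 101.0
```

Emit:
drive_tool(
  series="0 -23 1 3 0 0 -5; 0 -46 2 6 0 0 -10; 0 -70 3 9 0 0 -15; 0 -92 4 13 0 0 -20; 0 -115 4 13 0 0 -24.5",
)

```text
clock: 23.25
tool_pos: [478.6, 188.6, 217.5]
orientation: [0.001, 1.0, 0.001, -0.001]
wrist_force: [-0.8, 0.5, 1.2]
grip_width: 87.7
grip_force: 0.0
```

Emit:
drive_tool(
  series="0 -20 -12 0 0 0 -3; 0 -42 -25 0 0 0 -6; 0 -65 -40 0 0 0 -10; 0 -80 -52 0 0 0 -10; 0 -85 -55 0 0 0 -10",
)

```text
clock: 23.67
tool_pos: [392.6, 246.0, 218.5]
orientation: [0.0, 0.996, 0.088, -0.001]
wrist_force: [0.1, 0.5, 0.2]
grip_width: 87.9
grip_force: 0.0
```

```bash
python3 - <<'E'
from c import *
for i in range(4): f=grab_frame("wrist")
s=get_state();print(s["clock"])
print([(b["box"],b["confidence"]) for b in boxes_of(f,"nozzle_red")],[(b["box"],b["confidence"]) for b in boxes_of(f,"spray_bottle")])
m=mask_at(f,"nozzle_red")
for z in (0,None): print([v.round(2) for v in fit("nozzle",[(f,m)],[370,286,0,0],fixz=z)])
plan((370,286,150,10))
E
```

```text
23.8667
[([274.9, 234.3, 57.7, 58.3], 0.8)] [([71.1, 54.8, 142.2, 109.6], 0.96)]
[array([368.33, 286.01,   0.  ,   0.  ]), np.float64(0.43)]
[array([368.87, 285.84,   1.77,   0.  ]), np.float64(0.39)]
at [395.5 244.3 219.1] yaw 9.9 tilt [-0. -0. -1.]
   [-18.  -45.4  69.1  -0.1] len 85.0
```

Emit:
drive_tool(
  series="0 -6 -14 10 0 0 0; 0 -12 -28 25 0 0 0; 0 -18 -40 45 0 0 0; 0 -19.5 -46 60 0 0 0; 0 -19.5 -46 69 0 0 0",
)

```text
clock: 24.43
tool_pos: [366.5, 287.7, 148.8]
orientation: [0.0, 0.996, 0.088, -0.001]
wrist_force: [0.2, -0.6, 0.3]
grip_width: 88.0
grip_force: 0.0
```

Emit:
drive_tool(
  series="0 0 0 0 0 0 0; 0 0 0 0 0 0 0; 0 0 0 0 0 0 0; 0 0 0 0 0 0 0; 0 0 0 0 0 0 0",
)

```text
clock: 24.85
tool_pos: [367.9, 287.2, 151.0]
orientation: [-0.0, 0.996, 0.087, 0.001]
wrist_force: [0.4, 0.5, -0.8]
grip_width: 88.5
grip_force: 0.0
```

```bash
python3 - <<'E'
from c import *
f=grab_frame("wrist")
m=mask_at(f,"nozzle_red")
if m is not None:
    ys,xs=np.nonzero(m);print(xs.min(),xs.max(),ys.min(),ys.max())
    for z in (0,None): print([v.round(2) for v in fit("nozzle",[(f,m)],[370,286,0,0],fixz=z)])
plan((368.5,286,28,10))
E
```

```text
282 352 195 270
[array([368.22, 285.91,   0.  ,   0.  ]), np.float64(0.32)]
[array([368.45, 285.96,   0.84,   0.  ]), np.float64(0.3)]
at [367.6 287.2 150.8] yaw 10.0 tilt [ 0.001  0.    -1.   ]
   [  0.7   1.4 122.8   0. ] len 123.0
```

Emit:
drive_tool(
  series="0 1 1 25 0 0 0; 0 1 1 55 0 0 0; 0 1 1 85 0 0 0; 0 1 1 105 0 0 0; 0 1 1 115 0 0 0",
)

```text
clock: 25.37
tool_pos: [367.4, 285.5, 33.2]
orientation: [0.001, 0.996, 0.088, -0.001]
wrist_force: [0.0, -0.4, -0.1]
grip_width: 88.3
grip_force: 0.0
```

Emit:
drive_tool(
  series="0 0 0 5 0 0 0; 40 0 0 7.5 0 0 0; 80 0 0 7.5 0 0 0; 100 0 0 7.5 0 0 0; 120 0 0 7.5 0 0 0",
  squeeze=20,
)

```text
clock: 25.78
tool_pos: [369.0, 287.0, 28.7]
orientation: [-0.001, 0.996, 0.088, 0.001]
wrist_force: [0.1, -0.1, 0.3]
grip_width: 63.5
grip_force: 0.0
```

Emit:
drive_tool(
  series="135 0 0 0 0 0 0; 145 0 0 0 0 0 0; 155 0 0 0 0 0 0; 165 0 0 0 0 0 0; 200 0 0 0 0 0 0",
  squeeze=20,
)

```text
clock: 26.2
tool_pos: [368.4, 286.6, 27.9]
orientation: [-0.0, 0.996, 0.088, 0.0]
wrist_force: [-0.2, 0.2, 3.3]
grip_width: 35.3
grip_force: 20.0
```

Emit:
drive_tool(
  series="200 0 0 0 0 0 0; 200 0 0 0 0 0 0; 200 0 0 0 0 0 0; 200 0 0 0 0 0 0; 200 0 0 0 0 0 0",
  squeeze=25,
)

```text
clock: 26.62
tool_pos: [368.4, 286.6, 27.9]
orientation: [-0.0, 0.996, 0.088, 0.0]
wrist_force: [-1.1, 1.4, 6.5]
grip_width: 35.1
grip_force: 25.0
```

```bash
python3 - <<'E'
from c import *
s=get_state();print(s["clock"],s["tool_pos"],s["wrist_force"],s["grip_width"],s["grip_force"])
plan((400,230,150,10),(520,110,200,0),(600,-60,200,-20),(628,-240,200,-30),(628,-281,120,-30))
E
```

```text
26.6167 [368.40333457 286.64005     27.90875887] [-1.13385291  1.36290692  6.48697043] 35.07566320650422 24.999915815424174
at [368.4 286.6  27.9] yaw 10.1 tilt [ 0.  0. -1.]
   [ 2.120e+01  6.130e+01 -1.221e+02  1.000e-01] len 138.0
   [ 97.3 139.  -50.   10. ] len 177.0
   [ 80. 170.  -0.  20.] len 188.0
   [ 87.9 159.6  -0.   10. ] len 182.0
   [20.5 35.5 80.   0. ] len 90.0
```

Emit:
drive_tool(
  series="200 0 0 -10 0 0 0; 200 0 0 -35 0 0 0; 200 4 12 -65 0 0 0; 200 12 34 -95 0 0 0; 200 21 61 -122 0 0 0",
)

```text
clock: 27.03
tool_pos: [398.7, 230.4, 151.4]
orientation: [-0.0, 0.996, 0.089, -0.0]
wrist_force: [2.5, 0.2, -3.0]
grip_width: 35.1
grip_force: 25.0
```

Emit:
drive_tool(
  series="200 19 28 -15 0 0 2; 200 38 56 -30 0 0 4; 200 58 83 -45 0 0 6; 200 78 111 -50 0 0 8; 200 97 139 -50 0 0 10",
)

```text
clock: 27.45
tool_pos: [520.7, 108.5, 201.5]
orientation: [-0.0, 1.0, -0.0, 0.001]
wrist_force: [0.1, 0.9, -4.7]
grip_width: 35.2
grip_force: 25.0
```

Emit:
drive_tool(
  series="200 16 34 0 0 0 4; 200 32 68 0 0 0 8; 200 48 102 0 0 0 12; 200 64 136 0 0 0 16; 200 80 170 0 0 0 20",
)

```text
clock: 27.87
tool_pos: [598.9, -61.7, 199.5]
orientation: [0.0, 0.985, -0.175, -0.001]
wrist_force: [0.4, 0.5, -3.9]
grip_width: 35.1
grip_force: 25.0
```

Emit:
drive_tool(
  series="200 17 32 0 0 0 2; 200 34 64 0 0 0 4; 200 52 96 0 0 0 6; 200 68 125 0 0 0 8; 200 75 137 0 0 0 10",
)

```text
clock: 28.28
tool_pos: [621.6, -221.0, 199.2]
orientation: [0.002, 0.965, -0.262, -0.001]
wrist_force: [0.4, -0.8, -2.6]
grip_width: 35.1
grip_force: 25.0
```

Emit:
drive_tool(
  series="200 0 0 0 0 0 0; 200 0 0 0 0 0 0; 200 0 0 0 0 0 0; 200 0 0 0 0 0 0; 200 0 0 0 0 0 0",
)

```text
clock: 28.7
tool_pos: [623.4, -212.1, 199.8]
orientation: [-0.0, 0.966, -0.257, -0.0]
wrist_force: [0.3, 0.4, -4.4]
grip_width: 35.0
grip_force: 25.0
```

```bash
python3 - <<'E'
from c import *
f=grab_frame("wrist");p,r=tool();s=get_state();print(s["clock"],s["wrist_force"],s["grip_width"])
cv2.imwrite("pics/w13.png",f["image"][:,:,::-1])
for z in(0,):
    m=mask_at(f,"pad_red",proj(np.array([[628,-281,6]]),f)[0])
    if m is not None: print("pad",[[v.round(2) for v in fit("pad",[(f,m)],[628,-281,0,0],fixz=z)] for z in(0,None)])
c=proj(p+r.apply([[0,0,-47]]),f)[0]; m=mask_at(f,"nozzle_red",proj(p+r.apply([[0,0,28]]),f)[0])
if m is not None:
    x,e=fit("nozzle",[(f,m)],[p[0],p[1],p[2]-28,0]); print("nozzle in hand",x-[*p,0],e)
plan((628,-281,100,-30),(628,-281,40,-30))
E
```

```text
28.75 [-0.05334798  0.01731276 -3.07389752] 35.2004972195228Traceback (most recent call last):
  File "<stdin>", line 5, in <module>
  File "h.py", line 15, in proj
    def proj(P,f): return cv2.projectPoints(P.reshape(-1,1,3),f["rvec"],f["tvec"],f["mtx"],f["distortion"])[0].reshape(-1,2)
                          ~~~~~~~~~~~~~~~~~^^^^^^^^^^^^^^^^^^^^^^^^^^^^^^^^^^^^^^^^^^^^^^^^^^^^^^^^^^^^^^^^
cv2.error: OpenCV(4.12.0) /io/opencv/modules/calib3d/src/calibration_base.cpp:1490: error: (-215:Assertion failed) npoints >= 0 && (depth == CV_32F || depth == CV_64F) in function 'projectPoints'
```

```bash
sed -i 's/cv2.projectPoints(P.reshape/cv2.projectPoints(np.asarray(P,float).reshape/' h.py; cat > nz.py <<'E'
from c import *
def chk(col,pad):
    f=grab_frame("wrist");p,r=tool()
    m=mask_at(f,"pad_"+col,proj([[*pad,6]],f)[0])
    if m is not None: print("pad",[[v.round(2) for v in fit("pad",[(f,m)],[*pad,0,0],fixz=z)] for z in(0,None)])
    L=cut_out(f,"nozzle_"+col); print([(np.round(b["box"]),round(b["confidence"],2)) for b in L])
    c=proj(p+r.apply([[0,0,0]]),f)[0]; print("tcp px",c)
    L=[b for b in L if np.hypot(*(b["box"][:2]-c))<60]
    if L:
        x,e=fit("nozzle",[(f,L[0]["region"].astype(np.uint8))],[p[0],p[1],p[2]-28,0]); print("in hand (world)",(x-[*p,0])[:3].round(1),e.round(2))
    return f
E
python3 - <<'E'
from nz import *
chk("red",(628,-281))
plan((628,-281,100,-30),(628,-281,40,-30))
E
```

```text
pad [[array([ 628.1 , -281.84,    0.  ,    0.  ]), np.float64(0.33)], [array([ 628.25, -281.73,    0.97,    0.  ]), np.float64(0.28)]]
[(array([318., 320., 121., 174.]), 0.74)]
tcp px [315.45246353 310.07323125]
in hand (world) [ -4.2   1.5 -51.4] 8.92
at [ 623.4 -213.6  199.8] yaw -29.9 tilt [-0.  0. -1.]
   [37.6 56.1 99.8  0.1] len 121.0
   [ 0. -0. 60.  0.] len 60.0
```

Emit:
drive_tool(
  series="200 8 12 15 0 0 0; 200 18 27 40 0 0 0; 200 28 42 65 0 0 0; 200 35 52 88 0 0 0; 200 38 56 100 0 0 0",
)

```text
clock: 29.32
tool_pos: [626.1, -283.9, 96.6]
orientation: [0.001, 0.966, -0.26, -0.002]
wrist_force: [-0.5, -0.4, -3.7]
grip_width: 35.2
grip_force: 25.0
```

Emit:
drive_tool(
  series="200 0 0 15 0 0 0; 200 0 0 32 0 0 0; 200 0 0 46 0 0 0; 200 0 0 56 0 0 0; 200 0 0 60 0 0 0",
)

```text
clock: 29.73
tool_pos: [627.8, -280.2, 38.2]
orientation: [-0.0, 0.966, -0.258, -0.001]
wrist_force: [0.2, 0.4, -2.8]
grip_width: 35.1
grip_force: 25.0
```

Emit:
drive_tool(
  series="200 0 0 1 0 0 0; 200 0 0 2 0 0 0; 200 0 0 3 0 0 0; 200 0 0 4 0 0 0; 200 0 0 4 0 0 0",
)

```text
clock: 30.15
tool_pos: [628.6, -281.8, 36.3]
orientation: [0.0, 0.966, -0.258, 0.0]
wrist_force: [0.3, 0.3, -2.8]
grip_width: 35.1
grip_force: 25.0
```

```bash
python3 - <<'E'
from nz import *
s=get_state();print(s["clock"],s["wrist_force"])
plan((628.1,-281.7,33.9,-30))
E
```

```text
30.15 [ 0.26507111  0.28407552 -2.84009873]
at [ 628.6 -281.8   36.3] yaw -30.0 tilt [ 0.001 -0.    -1.   ]
   [-0.5  0.1  2.4  0. ] len 2.0
```

Emit:
drive_tool(
  series="200 0 0 0.5 0 0 0; 200 0 0 1 0 0 0; 200 0 0 1.5 0 0 0; 200 0 0 1.8 0 0 0; 200 0 0 1.8 0 0 0",
)

```text
clock: 30.57
tool_pos: [628.3, -281.7, 34.1]
orientation: [0.0, 0.966, -0.258, -0.0]
wrist_force: [-0.7, 0.6, -1.5]
grip_width: 35.3
grip_force: 25.0
```

Emit:
drive_tool(
  series="200 0 0 0.3 0 0 0; 200 0 0 0.6 0 0 0; 200 0 0 0.6 0 0 0; 200 0 0 0.6 0 0 0; 200 0 0 0.6 0 0 0",
)

```text
clock: 30.98
tool_pos: [628.3, -281.7, 34.0]
orientation: [0.0, 0.966, -0.258, 0.0]
wrist_force: [-4.5, 1.3, 6.1]
grip_width: 35.1
grip_force: 25.0
```

Emit:
drive_tool(
  series="200 0 0 -0.3 0 0 0; 148 0 0 -0.3 0 0 0; 140 0 0 -0.3 0 0 0; 125 0 0 -0.3 0 0 0; 100 0 0 -0.3 0 0 0",
)

```text
clock: 31.4
tool_pos: [628.5, -281.8, 33.6]
orientation: [0.0, 0.966, -0.258, 0.0]
wrist_force: [0.1, 0.6, 0.7]
grip_width: 49.7
grip_force: 0.0
```

Emit:
drive_tool(
  series="60 0 0 0 0 0 0; 20 0 0 0 0 0 0; 0 0 0 0 0 0 0; 0 0 0 0 0 0 0; 0 0 0 0 0 0 0",
)

```text
clock: 31.82
tool_pos: [628.3, -281.7, 33.6]
orientation: [0.0, 0.966, -0.258, -0.0]
wrist_force: [-0.4, -0.7, 0.1]
grip_width: 82.7
grip_force: 0.0
```

Emit:
drive_tool(
  series="0 0 0 -15 0 0 0; 0 0 0 -40 0 0 0; 0 0 0 -75 0 0 0; 0 0 0 -110 0 0 0; 0 0 0 -145 0 0 0",
)

```text
clock: 32.23
tool_pos: [628.2, -281.6, 181.4]
orientation: [0.0, 0.966, -0.258, 0.0]
wrist_force: [0.9, 0.5, 0.1]
grip_width: 88.2
grip_force: 0.0
```

```bash
python3 - <<'E'
from nz import *
for i in range(2): f=grab_frame("wrist")
s=get_state();print(s["clock"],s["wrist_force"],s["grip_width"])
m=mask_at(f,"nozzle_red",proj([[628,-282,20]],f)[0])
if m is not None: print([[v.round(2) for v in fit("nozzle",[(f,m)],[628,-282,6,0],fixz=z)] for z in(6,None)])
plan((560,-210,190,-20),(480,-150,190,0),(446.5,-119,130,0))
E
```

```text
32.3333 [ 0.56790926 -1.073944    0.60996525] 88.48601093728321
[[array([ 628.4 , -282.71,    6.  ,    0.  ]), np.float64(0.4)], [array([ 628.76, -282.92,    7.65,    0.  ]), np.float64(0.37)]]
at [ 630.6 -282.6  183.6] yaw -30.0 tilt [ 0.007 -0.003 -1.   ]
   [-97.4 -27.7  -6.4 -10. ] len 101.0
   [-95.7 -29.   -0.  -20. ] len 100.0
   [-33.5 -31.   60.    0. ] len 75.0
```

Emit:
drive_tool(
  series="0 -20 -6 -2 0 0 -2; 0 -40 -12 -4 0 0 -4; 0 -60 -18 -6 0 0 -6; 0 -80 -23 -6 0 0 -8; 0 -97 -28 -6 0 0 -10",
)

```text
clock: 32.8
tool_pos: [556.4, -207.8, 184.0]
orientation: [-0.0, 0.985, -0.172, -0.001]
wrist_force: [0.1, -0.3, -0.2]
grip_width: 88.3
grip_force: 0.0
```

Emit:
drive_tool(
  series="0 -20 -6 0 0 0 -4; 0 -40 -12 0 0 0 -8; 0 -60 -18 0 0 0 -12; 0 -80 -24 0 0 0 -16; 0 -96 -29 0 0 0 -20",
)

```text
clock: 33.22
tool_pos: [475.7, -147.9, 184.0]
orientation: [-0.0, 1.0, 0.002, -0.001]
wrist_force: [-0.3, 0.2, -0.9]
grip_width: 88.3
grip_force: 0.0
```

Emit:
drive_tool(
  series="0 -10 -9 10 0 0 0; 0 -20 -18 22 0 0 0; 0 -30 -27 32 0 0 0; 0 -33.5 -31 40 0 0 0; 0 -33.5 -31 40 0 0 0",
)

```text
clock: 33.63
tool_pos: [442.2, -117.0, 143.1]
orientation: [-0.0, 1.0, 0.001, -0.002]
wrist_force: [-0.6, 0.6, -0.2]
grip_width: 88.5
grip_force: 0.0
```

```bash
python3 - <<'E'
from nz import *
for i in range(4): f=grab_frame("wrist")
s=get_state();print(s["clock"])
for b in cut_out(f,"nozzle_yellow")[:2]:
    print(b["box"],b["confidence"],[[v.round(2) for v in fit("nozzle",[(f,b["region"].astype(np.uint8))],[446.5,-119,0,0],fixz=z)] for z in(0,None)])
plan((446.5,-119,28,0))
E
```

```text
33.8333
[316.8, 232.6, 70.0, 81.3] 0.69 [[array([ 446.68, -118.58,    0.  ,    0.  ]), np.float64(0.4)], [array([ 447.06, -118.58,    1.38,    0.  ]), np.float64(0.35)]]
at [ 445.3 -118.6  145.1] yaw 0.0 tilt [ 0.001 -0.    -1.   ]
   [  1.2   0.4 117.1   0. ] len 117.0
```

Emit:
drive_tool(
  series="0 1 0 25 0 0 0; 0 1.5 0 55 0 0 0; 0 1.5 0 82 0 0 0; 0 1.5 0 102 0 0 0; 0 1.5 0 110 0 0 0",
)

```text
clock: 34.3
tool_pos: [445.1, -118.1, 32.6]
orientation: [-0.0, 1.0, 0.0, -0.001]
wrist_force: [-0.9, -0.2, -0.5]
grip_width: 88.1
grip_force: 0.0
```

Emit:
drive_tool(
  series="0 0 0 5 0 0 0; 40 0 0 7 0 0 0; 80 0 0 7 0 0 0; 100 0 0 7 0 0 0; 120 0 0 7 0 0 0",
  squeeze=20,
)

```text
clock: 34.72
tool_pos: [446.6, -118.2, 28.6]
orientation: [0.0, 1.0, 0.0, 0.001]
wrist_force: [-0.1, -0.2, 0.8]
grip_width: 63.4
grip_force: 0.0
```

Emit:
drive_tool(
  series="135 0 0 0 0 0 0; 145 0 0 0 0 0 0; 155 0 0 0 0 0 0; 165 0 0 0 0 0 0; 200 0 0 0 0 0 0",
  squeeze=20,
)

```text
clock: 35.13
tool_pos: [446.0, -118.0, 27.8]
orientation: [0.0, 1.0, 0.0, 0.0]
wrist_force: [-0.2, 0.1, 3.0]
grip_width: 35.2
grip_force: 20.0
```

Emit:
drive_tool(
  series="200 0 0 0 0 0 0; 200 0 0 0 0 0 0; 200 0 0 0 0 0 0; 200 0 0 0 0 0 0; 200 0 0 0 0 0 0",
  squeeze=25,
)

```text
clock: 35.55
tool_pos: [445.9, -118.0, 27.8]
orientation: [0.0, 1.0, 0.0, 0.0]
wrist_force: [-0.6, -0.1, 5.7]
grip_width: 35.3
grip_force: 25.0
```

```bash
python3 - <<'E'
from c import *
s=get_state();print(s["clock"],s["tool_pos"],s["wrist_force"],s["grip_width"],s["grip_force"])
plan((430,-150,120,-5),(400,-215,120,-10))
E
```

```text
35.55 [ 445.90838289 -118.0106762    27.7782719 ] [-0.58337747 -0.11694093  5.72040758] 35.284264669385074 25.00005619134754
at [ 445.9 -118.    27.8] yaw 0.0 tilt [ 0. -0. -1.]
   [-15.9  32.  -92.2   5. ] len 99.0
   [-24.2  67.4  -0.    5. ] len 72.0
```

Emit:
drive_tool(
  series="200 0 0 -8 0 0 0; 200 0 0 -28 0 0 0; 200 -3 6 -55 0 0 1; 200 -9 18 -78 0 0 3; 200 -16 32 -92 0 0 5",
)

```text
clock: 35.97
tool_pos: [430.4, -149.7, 121.7]
orientation: [-0.0, 0.999, -0.043, 0.001]
wrist_force: [0.3, -0.4, -2.7]
grip_width: 35.2
grip_force: 25.0
```

Emit:
drive_tool(
  series="200 -5 14 0 0 0 1; 200 -10 28 0 0 0 2; 200 -15 42 0 0 0 3; 200 -20 54 0 0 0 4; 200 -23 62 0 0 0 5",
)

```text
clock: 36.38
tool_pos: [400.3, -211.0, 119.6]
orientation: [0.0, 0.996, -0.088, -0.001]
wrist_force: [-0.8, 0.4, -2.6]
grip_width: 35.0
grip_force: 25.0
```

Emit:
drive_tool(
  series="200 0 0 0 0 0 0; 200 0 0 0 0 0 0; 200 0 0 0 0 0 0; 200 0 0 0 0 0 0; 200 0 0 0 0 0 0",
)

```text
clock: 36.8
tool_pos: [402.0, -209.0, 119.6]
orientation: [-0.0, 0.996, -0.086, 0.0]
wrist_force: [-0.1, 0.7, -2.7]
grip_width: 35.1
grip_force: 25.0
```

```bash
python3 - <<'E'
from nz import *
f=chk("yellow",(388.5,-270))
s=get_state();print(s["clock"],s["grip_width"])
m=near(f,cmask(f,"x",HUE["yellow"]),[388.5,-270,6]); ys,xs=np.nonzero(m); print(xs.min(),xs.max(),ys.min(),ys.max(),proj([[388.5,-270,6]],f))
plan((388.5,-270,60,-10))
E
```

```text
pad [[array([ 388.45, -270.39,    0.  ,    0.  ]), np.float64(7.11)], [array([ 386.94, -272.52,   -6.96,    0.  ]), np.float64(6.0)]]
[(array([316., 317., 116., 177.]), 0.96)]
tcp px [314.71055497 309.87868089]
in hand (world) [ -3.2  -0.2 -49.5] 9.0
36.95 35.13585762340035
258 463 177 304 [[395.86697292 243.71832806]]
at [ 401.8 -209.4  119.6] yaw -9.9 tilt [-0.  0. -1.]
   [-2.7 62.  59.6  0.1] len 86.0
```

Emit:
drive_tool(
  series="200 -1 13 5 0 0 0; 200 -2 28 18 0 0 0; 200 -3 44 36 0 0 0; 200 -3 57 52 0 0 0; 200 -3 62 60 0 0 0",
)

```text
clock: 37.37
tool_pos: [386.8, -271.8, 58.2]
orientation: [0.0, 0.996, -0.088, -0.001]
wrist_force: [-0.1, 0.1, -2.9]
grip_width: 35.4
grip_force: 25.0
```

Emit:
drive_tool(
  series="200 0 0 7 0 0 0; 200 0 0 14 0 0 0; 200 0 0 19 0 0 0; 200 0 0 22 0 0 0; 200 0 0 23 0 0 0",
)

```text
clock: 37.78
tool_pos: [388.2, -269.6, 36.5]
orientation: [-0.0, 0.996, -0.086, -0.0]
wrist_force: [0.9, -0.2, -3.3]
grip_width: 35.3
grip_force: 25.0
```

Emit:
drive_tool(
  series="200 0 0 0.5 0 0 0; 200 0 0 1 0 0 0; 200 0 0 1 0 0 0; 200 0 0 1 0 0 0; 200 0 0 1 0 0 0",
)

```text
clock: 38.2
tool_pos: [388.1, -270.5, 35.9]
orientation: [0.0, 0.996, -0.087, 0.0]
wrist_force: [-0.4, -0.2, -3.6]
grip_width: 35.1
grip_force: 25.0
```

```bash
python3 - <<'E'
from nz import *
s=get_state();print(s["clock"],s["wrist_force"])
plan((388,-270,33.8,-10))
E
```

```text
38.2 [-0.37881046 -0.16877989 -3.60176687]
at [ 388.1 -270.5   35.9] yaw -10.0 tilt [ 0. -0. -1.]
   [-0.2 -0.4  2.1  0. ] len 2.0
```

Emit:
drive_tool(
  series="200 0 0 0.5 0 0 0; 200 0 0 1 0 0 0; 200 0 0 1.5 0 0 0; 200 0 0 1.8 0 0 0; 200 0 0 1.8 0 0 0",
)

```text
clock: 38.62
tool_pos: [388.0, -270.4, 33.9]
orientation: [0.0, 0.996, -0.087, -0.0]
wrist_force: [-0.6, 0.4, -2.5]
grip_width: 35.0
grip_force: 25.0
```

Emit:
drive_tool(
  series="200 0 0 0.3 0 0 0; 200 0 0 0.6 0 0 0; 200 0 0 0.6 0 0 0; 200 0 0 0.6 0 0 0; 200 0 0 0.6 0 0 0",
)

```text
clock: 39.03
tool_pos: [387.9, -270.4, 33.8]
orientation: [0.0, 0.996, -0.087, -0.0]
wrist_force: [-2.5, 0.8, 7.5]
grip_width: 35.4
grip_force: 25.0
```

Emit:
drive_tool(
  series="200 0 0 -0.3 0 0 0; 148 0 0 -0.3 0 0 0; 140 0 0 -0.3 0 0 0; 125 0 0 -0.3 0 0 0; 100 0 0 -0.3 0 0 0",
)

```text
clock: 39.45
tool_pos: [388.2, -270.4, 33.6]
orientation: [0.0, 0.996, -0.087, 0.0]
wrist_force: [0.1, 0.1, -0.8]
grip_width: 49.5
grip_force: 0.0
```

Emit:
drive_tool(
  series="60 0 0 0 0 0 0; 20 0 0 0 0 0 0; 0 0 0 0 0 0 0; 0 0 0 0 0 0 0; 0 0 0 0 0 0 0",
)

```text
clock: 39.87
tool_pos: [388.0, -270.4, 33.6]
orientation: [0.0, 0.996, -0.087, -0.0]
wrist_force: [-0.1, -0.6, 0.4]
grip_width: 82.7
grip_force: 0.0
```

Emit:
drive_tool(
  series="0 0 0 -15 0 0 0; 0 0 0 -40 0 0 0; 0 0 0 -75 0 0 0; 0 0 0 -110 0 0 0; 0 0 0 -145 0 0 0",
)

```text
clock: 40.28
tool_pos: [387.5, -270.0, 180.0]
orientation: [-0.0, 0.996, -0.087, -0.0]
wrist_force: [1.9, -0.2, -0.2]
grip_width: 88.3
grip_force: 0.0
```

```bash
python3 - <<'E'
from nz import *
for i in range(2): f=grab_frame("wrist")
s=get_state();print(s["clock"],s["wrist_force"],s["grip_width"])
m=mask_at(f,"nozzle_yellow",proj([[388,-270,20]],f)[0])
if m is not None: print([[v.round(2) for v in fit("nozzle",[(f,m)],[388,-270,6,0],fixz=z)] for z in(6,None)])
plan((450,-170,240,-5),(535,-60,280,0))
E
```

```text
40.3833 [ 0.56647893 -0.61802996 -0.46684785] 88.29510275283185
[[array([ 388.88, -271.49,    6.  ,    0.  ]), np.float64(0.2)], [array([ 389.04, -271.52,    6.66,    0.  ]), np.float64(0.19)]]
at [ 389.5 -271.5  181. ] yaw -10.0 tilt [ 0.005 -0.003 -1.   ]
   [  42.  -110.4  -59.    -5. ] len 132.0
   [  75.1 -117.   -40.    -5. ] len 145.0
```

Emit:
drive_tool(
  series="0 8 -22 -15 0 0 -1; 0 17 -44 -30 0 0 -2; 0 25 -66 -45 0 0 -3; 0 34 -88 -55 0 0 -4; 0 42 -110 -59 0 0 -5",
)

```text
clock: 40.85
tool_pos: [448.9, -168.3, 237.6]
orientation: [0.0, 0.999, -0.043, -0.0]
wrist_force: [0.2, 0.5, -0.2]
grip_width: 88.3
grip_force: 0.0
```

Emit:
drive_tool(
  series="0 15 -23 -10 0 0 -1; 0 30 -47 -20 0 0 -2; 0 45 -70 -30 0 0 -3; 0 60 -94 -40 0 0 -4; 0 75 -117 -40 0 0 -5",
)

```text
clock: 41.27
tool_pos: [534.2, -57.9, 277.7]
orientation: [-0.0, 1.0, 0.001, 0.0]
wrist_force: [0.2, 0.1, -0.1]
grip_width: 88.3
grip_force: 0.0
```

Emit:
drive_tool(
  series="0 0 0 0 0 0 0; 0 0 0 0 0 0 0; 0 0 0 0 0 0 0; 0 0 0 0 0 0 0; 0 0 0 0 0 0 0",
)

```text
clock: 41.68
tool_pos: [532.3, -60.5, 276.9]
orientation: [0.0, 1.0, -0.001, -0.001]
wrist_force: [0.3, 0.5, 1.3]
grip_width: 88.2
grip_force: 0.0
```

```bash
python3 - <<'E'
from nz import *
f=grab_frame("wrist")
cv2.imwrite("pics/w14.png",f["image"][:,:,::-1])
for n,c in (("roller_green",[661,78,44.6,-.742]),("roller_blue",[663.5,-105,44.6,.035])):
    px=proj([c[:3]],f)[0]; m=mask_at(f,n,px)
    if m is None: print(n,px)
    else: print(n,px.round(),[[v.round(2) for v in fit("roller",[(f,m)],c,fixz=z)] for z in(44.6,None)])
    # ends of plate, predicted
Rz=R.from_euler("z",2,degrees=True)
print(proj(Rz.apply([[-58,32,8],[-58,-32,8],[58,32,8],[58,-32,8]])+[663.4,-105.2,0],f).round(1).tolist())
T=f
u=proj([[663.4,-105.2,20]],f)[0].astype(int)
x0,y0=max(u[0]-80,0),max(u[1]-75,0)
cv2.imwrite("pics/w14c.png",cv2.resize(f["image"][y0:y0+150,x0:x0+160,::-1],None,fx=4,fy=4,interpolation=cv2.INTER_CUBIC)); print("crop origin",x0,y0)
E
```

```text
roller_green [177.  84.] [[array([660.48,  77.07,  44.6 ,  -0.74]), np.float64(0.67)], [array([661.1 ,  78.41,  41.06,  -0.74]), np.float64(0.43)]]
roller_blue [360.  81.] [[array([ 6.6509e+02, -1.0425e+02,  4.3360e+01,  3.0000e-02]), np.float64(1.19)], [array([ 6.6650e+02, -1.0513e+02,  3.8090e+01,  3.0000e-02]), np.float64(0.66)]]
[[328.1, 142.4], [383.7, 140.3], [325.2, 28.1], [385.9, 25.7]]
crop origin 276 9
```

View pics/w14c.png

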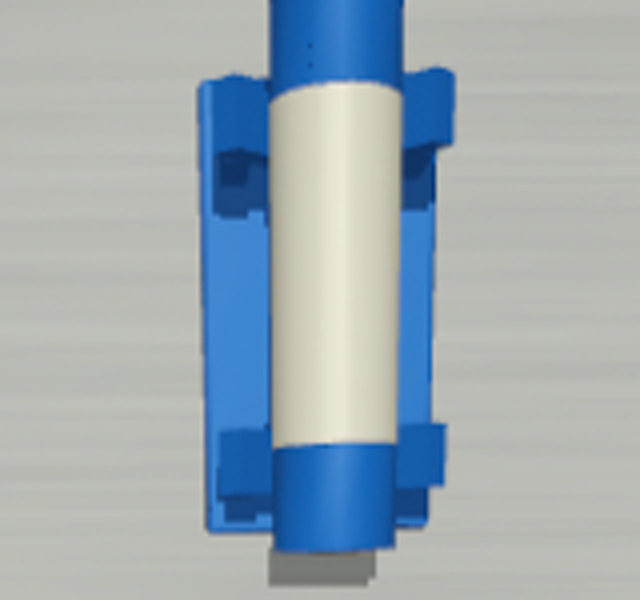

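```bash
python3 - <<'E'
from nz import *
f=grab_frame("wrist")
g=lambda u,v,z: ray_plane(f,(276+u/4,9+v/4),z).round(1)
print("white near/far",g(333,444,60.6),g(335,81,60.6))
print("saddle near -48,-32; far +32,+48",g(443,487,40),g(445,424,40),g(453,145,40),g(453,70,40))
print("plate near",g(208,530,8),g(425,526,8),"roller near end bottom",g(333,552,44.6))
E
```

```text
white near/far [ 626.3 -103.3   60.6] [ 705.3 -101.    60.6]
saddle near -48,-32; far +32,+48 [ 616.9 -135.1   40. ] [ 632.5 -134.7   40. ] [ 697.2 -132.9   40. ] [ 713.5 -132.    40. ]
plate near [606.1 -74.4   8. ] [ 607.2 -136.9    8. ] roller near end bottom [ 600.4 -106.2   44.6]
```

```bash
python3 -c "
from rig import *
print(get_state()['clock'],close_job())"
```

```text
the job is handed in; nothing more can be done
41.8833 None
```

I handed the job in at 41.9 s: both rollers lie in both saddles of their own-colour rests (green centred to within about 1 mm, blue about 1.5 mm off along its axis), both nozzles stand upright inside their own-colour rings, all four parts are released, and the arm stayed well clear of the spray bottle and cup, though I took no last picture of those two.

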